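Complete the cassette carrier of the rapid-test reader

TASK

Two of the four pockets of the cassette carrier are still empty. Swing the clamp bar up out of the way and, while it is up, put the two spare wide cassettes into the empty pockets - flat, face up, sample wells at the open front, blank ends slid right back against the rear stop - then swing the bar fully down again over all four. Leave the loaded cassettes in their pockets and do not disturb the narrow cassette or the other things on the bench.

Things in the scene. Friction and masses are not known exactly. Their poses are not given: they have to be found in the camera images.
- carrier: Aluminium cassette carrier, 130 mm deep (x) x 262 mm wide (y), fixed to the worktop. Origin: on its underside, 58 mm behind the front edge, mid-width; +x points to its rear (clamp-bar hinge side), y along its row of four pockets. Each pocket holds one cassette lying flat lengthwise along x, open at the front; the rear stop, shared by all, has its front face at x = +38 mm and its top 18 mm above the worktop.
- clamp_bar (a joint): Angle of the steel clamp bar, rad: 0 = down, pads 0.5 mm above seated cassettes; 1.5 to 1.8 = up, clear behind the pockets; stop at 1.9. Starts at 0 to 0.12. Stiff hinge (friction 0.07 N m, no spring): the bar stays where it is left. When down it crosses all pockets at x = +16 mm of the carrier, 18 to 27 mm above the worktop, over the blank ends of the cassettes; they cannot go in from above.
- clamp_bar_grip (a point): Middle of the clamp bar's handle: a black round rod 12 mm thick, 26 mm long, along the carrier's y at the middle of the bar, on a tab sloping up and forward from the bar. Bar down: 44.5 mm above the worktop, at x = -4 mm of the carrier, free on both ends. It swings up and to the rear on a radius of 69 mm about the hinge.
- clamp_bar_hinge (a point): Point on the clamp bar's hinge axis (the axis is the carrier's y), in the middle of the carrier's width, 24 mm above the worktop, 62 mm behind the carrier's origin. Raising the bar turns the handle up and to the rear.
- pocket_1 (a point): Pocket 1 of 4 (1 at the carrier's +y end, pitch 60 mm): point on its floor, 10 mm above the worktop, where the origin of a fully home cassette lies; axes as the carrier's. Guides 5 mm high, 34 mm apart at x = 11 to 41 mm and pins alike at x = -40 mm from this point; at x = -34 to 8 mm the deck is cut away beside the 22 mm wide support, leaving room for fingers. Empty: a dark rubber liner shows.
- pocket_2 (a point): Pocket 2 of 4 (1 at the carrier's +y end, pitch 60 mm): point on its floor, 10 mm above the worktop, where the origin of a fully home cassette lies; axes as the carrier's. Guides 5 mm high, 34 mm apart at x = 11 to 41 mm and pins alike at x = -40 mm from this point; at x = -34 to 8 mm the deck is cut away beside the 22 mm wide support, leaving room for fingers. Empty: a dark rubber liner shows.
- pocket_3 (a point): Pocket 3 of 4 (1 at the carrier's +y end, pitch 60 mm): point on its floor, 10 mm above the worktop, where the origin of a fully home cassette lies; axes as the carrier's. Guides 5 mm high, 34 mm apart at x = 11 to 41 mm and pins alike at x = -40 mm from this point; at x = -34 to 8 mm the deck is cut away beside the 22 mm wide support, leaving room for fingers. Empty: a dark rubber liner shows.
- pocket_4 (a point): Pocket 4 of 4 (1 at the carrier's +y end, pitch 60 mm): point on its floor, 10 mm above the worktop, where the origin of a fully home cassette lies; axes as the carrier's. Guides 5 mm high, 34 mm apart at x = 11 to 41 mm and pins alike at x = -40 mm from this point; at x = -34 to 8 mm the deck is cut away beside the 22 mm wide support, leaving room for fingers. Empty: a dark rubber liner shows.
- cassette_1: White plastic multi-test cassette, 84 x 30 x 8 mm. Origin: centre of its underside; z up through its face. x runs lengthwise: the round sample well is 29 mm from the origin towards -x, three parallel result windows in the middle, +x end blank with small ribs. Two of cassettes 1 to 4 already sit in pockets (which pockets varies), the other two lie loose on the worktop as spares.
- cassette_1_well (a point): Centre of the round sample well on the face of that cassette, 29 mm from its middle.
- cassette_2: White plastic multi-test cassette, 84 x 30 x 8 mm. Origin: centre of its underside; z up through its face. x runs lengthwise: the round sample well is 29 mm from the origin towards -x, three parallel result windows in the middle, +x end blank with small ribs. Two of cassettes 1 to 4 already sit in pockets (which pockets varies), the other two lie loose on the worktop as spares.
- cassette_2_well (a point): Centre of the round sample well on the face of that cassette, 29 mm from its middle.
- cassette_3: White plastic multi-test cassette, 84 x 30 x 8 mm. Origin: centre of its underside; z up through its face. x runs lengthwise: the round sample well is 29 mm from the origin towards -x, three parallel result windows in the middle, +x end blank with small ribs. Two of cassettes 1 to 4 already sit in pockets (which pockets varies), the other two lie loose on the worktop as spares.
- cassette_3_well (a point): Centre of the round sample well on the face of that cassette, 29 mm from its middle.
- cassette_4: White plastic multi-test cassette, 84 x 30 x 8 mm. Origin: centre of its underside; z up through its face. x runs lengthwise: the round sample well is 29 mm from the origin towards -x, three parallel result windows in the middle, +x end blank with small ribs. Two of cassettes 1 to 4 already sit in pockets (which pockets varies), the other two lie loose on the worktop as spares.
- cassette_4_well (a point): Centre of the round sample well on the face of that cassette, 29 mm from its middle.
- narrow_cassette: A bystander: narrow single-test cassette, 70 x 20 x 5 mm, one window, loose on the worktop. Does not belong in this carrier. Origin: centre of its underside, x lengthwise.
- test_carton: A bystander: plain white carton 55 x 90 x 45 mm behind the carrier. Origin: centre of its underside.
- dropper_a: A bystander: white dropper bottle, 33 mm wide, 84 mm tall, left of the carrier. Origin: centre of its underside.
- dropper_b: A bystander: white dropper bottle, 33 mm wide, 84 mm tall, left behind the carrier. Origin: centre of its underside.
- kit_box: A bystander: small upright carton 30 x 58 x 86 mm at the left rear. Origin: centre of its underside.
- lab_timer: A bystander: flat bench timer 72 x 66 x 21 mm in front of the carrier. Origin: centre of its underside.
- marker: A bystander: black and white marker pen, 135 mm long, 16 mm thick, lying in front of the carrier. Origin: centre of its underside.
Not all that is in view belongs to the job. What is shaped like the cassette_3 but red is not meant.

How it is judged (in metres and radians):
On the way, in this order (a step that is already met when the one before it is completed fails the run):
1. The clamp bar is swung up (past 1.0 rad) (value of joint clamp_bar above 1 rad), for 0.2 s.
2. With the bar still up (over 0.8 rad), all four pockets hold a cassette, flat, face up, well to the front, within 4 mm of home (value of joint clamp_bar above 0.8 rad and x of cassette_1 in the frame of carrier between -0.008 and 0 m and z of each of cassette_1, cassette_2, cassette_3, cassette_4 in the frame of carrier below 0.0125 m and angle between each of cassette_1, cassette_2, cassette_3, cassette_4's own z axis and vertical below 0.06 rad and angle between the x axis of each of cassette_1, cassette_2, cassette_3, cassette_4 and the x axis of carrier, either way round below 0.09 rad and x of each of cassette_1_well, cassette_2_well, cassette_3_well, cassette_4_well in the frame of carrier below -0.015 m and (y of cassette_1 in the frame of pocket_1 between -0.0035 and 0.0035 m or y of cassette_1 in the frame of pocket_2 between -0.0035 and 0.0035 m or y of cassette_1 in the frame of pocket_3 between -0.0035 and 0.0035 m or y of cassette_1 in the frame of pocket_4 between -0.0035 and 0.0035 m) and x of cassette_2 in the frame of carrier between -0.008 and 0 m and (y of cassette_2 in the frame of pocket_1 between -0.0035 and 0.0035 m or y of cassette_2 in the frame of pocket_2 between -0.0035 and 0.0035 m or y of cassette_2 in the frame of pocket_3 between -0.0035 and 0.0035 m or y of cassette_2 in the frame of pocket_4 between -0.0035 and 0.0035 m) and x of cassette_3 in the frame of carrier between -0.008 and 0 m and (y of cassette_3 in the frame of pocket_1 between -0.0035 and 0.0035 m or y of cassette_3 in the frame of pocket_2 between -0.0035 and 0.0035 m or y of cassette_3 in the frame of pocket_3 between -0.0035 and 0.0035 m or y of cassette_3 in the frame of pocket_4 between -0.0035 and 0.0035 m) and x of cassette_4 in the frame of carrier between -0.008 and 0 m and (y of cassette_4 in the frame of pocket_1 between -0.0035 and 0.0035 m or y of cassette_4 in the frame of pocket_2 between -0.0035 and 0.0035 m or y of cassette_4 in the frame of pocket_3 between -0.0035 and 0.0035 m or y of cassette_4 in the frame of pocket_4 between -0.0035 and 0.0035 m)), for 0.2 s.
At the end, for the whole second after the job is handed in: The clamp bar is down (under 0.05 rad); each of the four pockets holds one wide cassette, flat (tilt under 0.06 rad, underside within 2.5 mm of the pocket floor), face up, sample well to the front, within 4 mm lengthwise and 3.5 mm sideways of home and 0.09 rad of the carrier's direction, at rest (value of joint clamp_bar below 0.05 rad and x of cassette_1 in the frame of carrier between -0.008 and 0 m and z of each of cassette_1, cassette_2, cassette_3, cassette_4 in the frame of carrier below 0.0125 m and angle between each of cassette_1, cassette_2, cassette_3, cassette_4's own z axis and vertical below 0.06 rad and angle between the x axis of each of cassette_1, cassette_2, cassette_3, cassette_4 and the x axis of carrier, either way round below 0.09 rad and x of each of cassette_1_well, cassette_2_well, cassette_3_well, cassette_4_well in the frame of carrier below -0.015 m and (y of cassette_1 in the frame of pocket_1 between -0.0035 and 0.0035 m or y of cassette_1 in the frame of pocket_2 between -0.0035 and 0.0035 m or y of cassette_1 in the frame of pocket_3 between -0.0035 and 0.0035 m or y of cassette_1 in the frame of pocket_4 between -0.0035 and 0.0035 m) and x of cassette_2 in the frame of carrier between -0.008 and 0 m and (y of cassette_2 in the frame of pocket_1 between -0.0035 and 0.0035 m or y of cassette_2 in the frame of pocket_2 between -0.0035 and 0.0035 m or y of cassette_2 in the frame of pocket_3 between -0.0035 and 0.0035 m or y of cassette_2 in the frame of pocket_4 between -0.0035 and 0.0035 m) and x of cassette_3 in the frame of carrier between -0.008 and 0 m and (y of cassette_3 in the frame of pocket_1 between -0.0035 and 0.0035 m or y of cassette_3 in the frame of pocket_2 between -0.0035 and 0.0035 m or y of cassette_3 in the frame of pocket_3 between -0.0035 and 0.0035 m or y of cassette_3 in the frame of pocket_4 between -0.0035 and 0.0035 m) and x of cassette_4 in the frame of carrier between -0.008 and 0 m and (y of cassette_4 in the frame of pocket_1 between -0.0035 and 0.0035 m or y of cassette_4 in the frame of pocket_2 between -0.0035 and 0.0035 m or y of cassette_4 in the frame of pocket_3 between -0.0035 and 0.0035 m or y of cassette_4 in the frame of pocket_4 between -0.0035 and 0.0035 m) and linear speed of each of cassette_1, cassette_2, cassette_3, cassette_4 below 0.02 m/s); the robot touches nothing.
It fails at once if A cassette that was already loaded is shifted by more than 8 mm (distance of any of cassette_1, cassette_2 from where it was at the start of the episode above 0.008 m).
It fails at once if The narrow cassette or a bystander is moved by more than 20 mm (distance of any of narrow_cassette, test_carton, dropper_a, dropper_b, kit_box, lab_timer, marker from where it was at the start of the episode above 0.02 m).
It also fails if it takes over 72 s, if anything falls off the work surface, if the arm or the gripper's body presses on something with over 40 N, if the wrist force passes 120 N, or if a joint passes its speed limit or range.

ROBOT

A 7-joint arm with a two-finger parallel gripper is mounted at the origin on a cart in front of the work surface, level with it; the furniture and walls round the work are solid. World frame = base frame: x ahead of the robot, y to its left, z up, the work surface at z = 0. Lengths are in m, angles in degrees, forces in N, time in s.
With the tool pointing down it reaches from about 0.35 to 0.9 m from the base axis. Payload 19.9 kg.
Tool frame: the origin (TCP) lies on the centre line of the jaws, within the pads' length; the fingertips stand 25 mm ahead of it and the grasp point (between the pads) lies 6 mm ahead of it (env.nose_length is the distance from the TCP to the fingertips, in m); z points along the fingers, y is the direction in which the jaws open and shut (so a half turn about z gives the same grasp; the last joint's range is limited). The gripper opens to 94 mm and grips with 3 to 60 N. Pads are 16 mm wide; open, the fingers measure 119 mm over their backs; the gripper's body (75 mm by 177 mm) begins 78 mm behind the grasp point.
Start: joints at [-2.378, 23.915, -0.59, 92.452, 0.269, 63.638, -3.037], TCP at [0.625, 0, 0.202] pointing down, gripper open.
Joint ranges: [-161.28, 161.28], [-22.2, 115.67], [-73.04, 71.86], [3.21, 147.25], [-68.34, 248.33], [10.77, 114.83], [-161.83, 161.83]. Speed limits (degrees/s): [108.29, 108.29, 136.94, 136.94, 172.46, 172.46, 172.46].

INTERFACE

Orientations are given as a 3x3 rotation matrix whose columns are the frame's x, y, z axes.
In Python, from station import readout, imaging, env gives the robot as it stands. The module is installed in compiled form; this text tells all that it offers.
- The arm moves only by the tool send_rows, never from a script. Its argument "steps" is text: rows parted by semicolons, each of 6 numbers parted by spaces: the shift along the tool's x, y, z in mm, then the turn, a rotation vector about the tool's x, y, z in degrees. In form: x y z rx ry rz; .... A call has 1 to 5 rows; each row is the pose to reach, as a shift and turn from the pose measured when the call began, along the tool's axes at that moment; what a row does not reach only later rows make up. A row lasts 1/12 s, in which the tool goes at most 41.7 mm and 7.16 degrees, less where a joint would pass 70% of its speed; a pose out of reach is approached as far as the arm can. A call with a gripper value outside its range is refused whole. "hand" is the opening in per cent of the stroke, from 0 (shut) to 100 (fully open), set as the call begins (left out, the last holds). The fingers move at their own pace and stop on an object; "squeeze" is the grip in N (left out, the last holds). Time passes only in rows, so rows that repeat a pose let the fingers close. It gives the time, the measured TCP pose, the force and the opening at its end, in the units of the state.
- readout.state(): the state, without advancing time (a new reading comes with each control period).
- imaging.read_camera(name): name is "scene" or "side" or "wrist"; returns (picture, depth): 420x560x3 uint8, blue, green, red; 420x560 float32, m along the optical axis (not along the pixel's ray), 0 where there is no reading.
- imaging.get_calibration(name): a dict with "fx", "fy", "cx", "cy" (pixels), "T" (4x4, takes a point from camera to world coordinates). Camera axes: x right, y down, z forward; pixel columns grow to the right and rows downward; lengths in m; the calibration is good to about 2 mm. The wrist camera is an equidistant fisheye: a pixel r from the principal point sees the ray r / f radians off the axis. A picture is of the moment at which its call begins: read the wrist's pose just before it. get_calibration takes no time and is no camera call; for the wrist camera it gives the pose at the moment of the call.
- env.close_job(): hands the job in, once; it reports no verdict.
The state is a dict: "time_s": time; "q": joint angles; "dq": joint speeds; "tau": joint torques, N m; "eef_pos": TCP position; "tool_rot": TCP orientation; "ft_force": force on the tool from outside, world axes, zero at the start; "ft_torque": the same for the moment, N m; "width": finger opening in m.
Only numpy, scipy, OpenCV 4.12 (cv2) and the standard library are available. Lean on these libraries where they do the work, as an engineer would, in place of code of your own. Each camera call takes 0.05 s, during which the arm holds its last target.

## Working session

There is one attempt and no reset: what is moved stays moved. The work goes in short steps, Python scripts to look and compute and a tool call to move; the robot and the scene stay as the last step left them, time stands still between calls to the robot, and variables do not carry over. Pictures are saved under pics/ and viewed, and the job is handed in when it is done.

Besides the shell and the picture viewer there is one more tool, called after "Emit:" as name(argument=value, ...) on one line, values as JSON. send_rows: Moves the arm, as the interface text tells. Its arguments: {"type":"object","properties":{"steps":{"type":"string"},"hand":{"type":"number"},"squeeze":{"type":"number"}},"required":["steps"]}

```bash
mkdir -p pics; python3 - <<'E'
from station import readout, imaging, env
import cv2
s=readout.state(); print(s)
for n in ["scene","side","wrist"]:
    p,d=imaging.read_camera(n); cv2.imwrite(f"pics/{n}0.png",p); c=imaging.get_calibration(n); print(n,c)
    import numpy as np; np.savez(f"{n}0.npz",p=p,d=d,T=c["T"])
E
```

```text
{'time_s': 0.0, 'q': array([-2.37684614, 23.94893803, -0.58967678, 92.48530279,  0.26982142,
       63.64027741, -3.03660434]), 'dq': array([ 0.03172382,  0.01429348, -0.05006414, -0.00330693,  0.05395917,
       -0.0591151 , -0.01485586]), 'tau': array([ 3.52895018e-03, -8.51262331e+01,  6.40313700e-01, -4.25991547e+01,
       -4.87577857e-02,  1.87510403e-02,  1.73272206e-04]), 'eef_pos': array([ 6.24604079e-01, -3.37518419e-05,  2.01317196e-01]), 'tool_rot': array([[ 1.27604998e-05,  9.99999190e-01, -1.27272863e-03],
       [ 9.99999994e-01, -1.28965527e-05, -1.06890439e-04],
       [-1.06906767e-04, -1.27272726e-03, -9.99999184e-01]]), 'ft_force': array([-0.08438238, -0.00920578,  0.20693532]), 'ft_torque': array([ 0.01606209, -0.00049641,  0.03489432]), 'width': 0.09348546552131075}
scene {'fx': 508.27651521500525, 'fy': 508.27651521500525, 'cx': 292.02986163321606, 'cy': 206.73348014072585, 'T': array([[-0.90478169, -0.32657659,  0.2733456 ,  0.13577798],
       [-0.42584943,  0.68665118, -0.5892049 ,  0.83907176],
       [ 0.00472744, -0.64950587, -0.76034188,  1.2727838 ],
  
[... 174 characters left out ...]
ray([[ 0.4363841 , -0.74876159,  0.49892385, -0.03832814],
       [-0.89963996, -0.3540255 ,  0.25556581, -0.43948348],
       [-0.0147261 , -0.56037669, -0.82810694,  1.10690506],
       [ 0.        ,  0.        ,  0.        ,  1.        ]])}
wrist {'fx': 325.19226210127806, 'fy': 325.19226210127806, 'cx': 281.2175993566789, 'cy': 209.62323563390825, 'T': array([[ 9.99999110e-01,  6.39646413e-04, -1.17078199e-03,
         6.25055645e-01],
       [ 2.92727176e-04, -9.61382387e-01, -2.75215952e-01,
         7.99970691e-02],
       [-1.30161008e-03,  2.75215364e-01, -9.61381719e-01,
         3.83889909e-01],
       [ 0.00000000e+00,  0.00000000e+00,  0.00000000e+00,
         1.00000000e+00]])}
```

View pics/scene0.png

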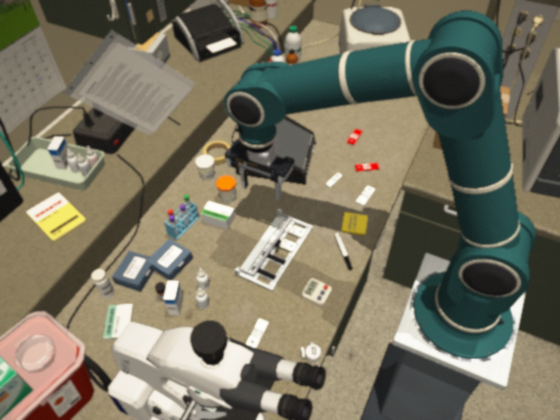

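View pics/side0.png

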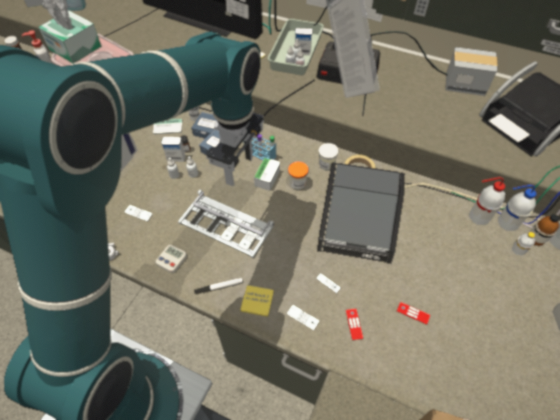

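View pics/wrist0.png

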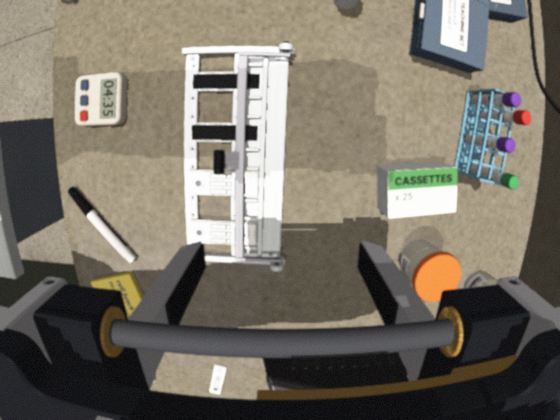

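```bash
python3 - <<'E'
import cv2, numpy as np
s=cv2.imread("pics/scene0.png"); d=cv2.imread("pics/side0.png")
R=lambda im,x,y,w=70,h=50: cv2.resize(im[y-h//2:y+h//2,x-w//2:x+w//2],(390,280),interpolation=cv2.INTER_CUBIC)
a=np.vstack([np.hstack([R(s,350,188),R(s,260,332)]),np.hstack([R(d,310,305),R(d,138,213)])])
cv2.imwrite("pics/crop1.png",a)
w=cv2.imread("pics/wrist0.png")
cv2.imwrite("pics/crop2.png",cv2.resize(w[35:275,170:300],None,fx=2.4,fy=2.4,interpolation=cv2.INTER_CUBIC))
E
```

```text
(no output)
```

View pics/crop1.png

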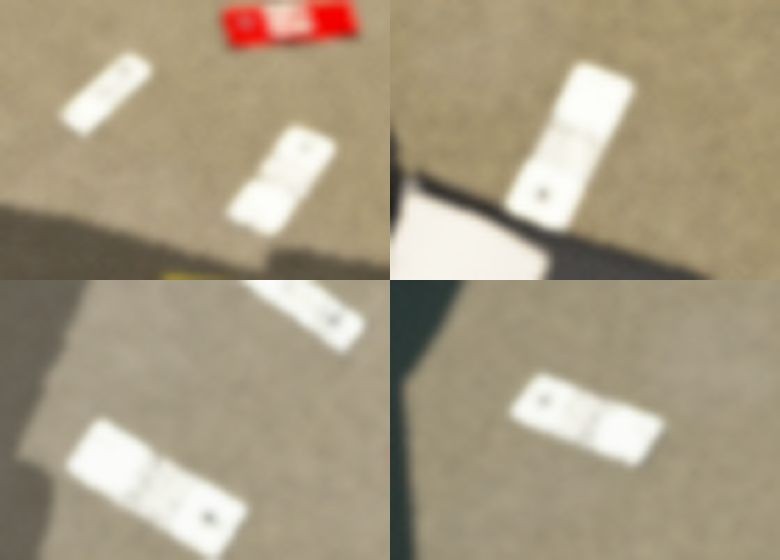

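View pics/crop2.png

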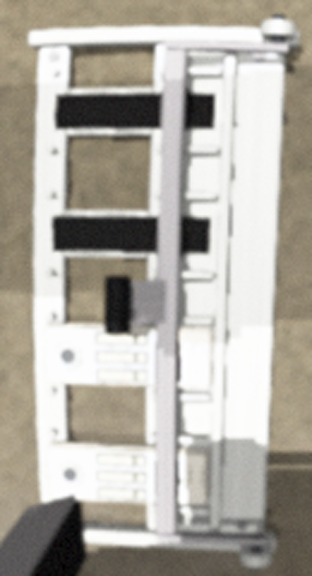

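```bash
cat > h.py <<'E'
import numpy as np, cv2
from station import readout, imaging, env
def ray(cal,n,uv):
    uv=np.asarray(uv,float); x=(uv[0]-cal["cx"])/cal["fx"]; y=(uv[1]-cal["cy"])/cal["fy"]
    if n=="wrist":
        r=np.hypot(x,y); k=np.sin(r)/r if r>1e-9 else 1; v=np.array([x*k,y*k,np.cos(r)])
    else: v=np.array([x,y,1.]); v/=np.linalg.norm(v)
    T=cal["T"]; return T[:3,3],T[:3,:3]@v
def plane(cal,n,uv,z):
    o,v=ray(cal,n,uv); return o+v*(z-o[2])/v[2]
def tri(rs):
    A=np.zeros((3,3));b=np.zeros(3)
    for o,v in rs:
        P=np.eye(3)-np.outer(v,v);A+=P;b+=P@o
    p=np.linalg.solve(A,b); e=[np.linalg.norm((np.eye(3)-np.outer(v,v))@(p-o)) for o,v in rs]
    return p,e
def comps(mask,amin=20):
    n,l,st,c=cv2.connectedComponentsWithStats(mask.astype(np.uint8)); 
    return [(c[i],st[i],l==i) for i in range(1,n) if st[i][4]>=amin]
def rect(cal,n,m,z):
    cs,_=cv2.findContours(m.astype(np.uint8),cv2.RETR_EXTERNAL,cv2.CHAIN_APPROX_NONE)
    c=max(cs,key=cv2.contourArea)[:,0]
    P=np.array([plane(cal,n,p,z)[:2] for p in c]); r=cv2.minAreaRect((P*1000).astype(np.float32))
    (cx,cy),(w,h),a=r
    if w<h: w,h=h,w; a+=90
    return cx,cy,w,h,(a+90)%180-90
E
python3 - <<'E'
from h import *
cal={n:imaging.get_calibration(n) for n in ["scene","side","wrist"]}
im={n:np.load(n+"0.npz") for n in cal}
for n in cal: cal[n]["T"]=im[n]["T"]
pos={"A":[(365,196),(303,318)],"B":[(258,332),(138,213)],"N":[(334,180),(328,283)]}
for k,v in pos.items():
    rs=[]
    for n,(u,w) in zip(["scene","side"],v):
        p=im[n]["p"]; g=p.astype(int).min(2); 
        for th in (165,190):
            for c,st,m in comps(g>th):
                if abs(c[0]-u)<8 and abs(c[1]-w)<8 and st[4]<1500:
                    print(k,n,th,c.round(1),st[4],np.round(rect(cal[n],n,m,.006),1), plane(cal[n],n,c,.008).round(4))
                    if th==165: rs.append(ray(cal[n],n,c))
    if len(rs)==2: print(k,tri(rs))
# carrier from wrist
p=im["wrist"]["p"].astype(int); g=p.max(2)
sub=np.zeros(g.shape,bool); sub[40:270,180:300]=1
for c,st,m in comps((g<60)&sub,80): print("dark",c.round(1),st, [plane(cal["wrist"],"wrist",c,z).round(4) for z in (.01,.0445)], np.round(rect(cal["wrist"],"wrist",m,.01),1))
E
```

```text
A scene 165 [365.2 194.8] 204 [ 392.4 -296.7   90.4   34.9   82.5] [ 0.392  -0.2935  0.008 ]
A scene 190 [365.1 194.9] 177 [ 392.9 -296.4   86.4   32.4   83.6] [ 0.392  -0.2928  0.008 ]
A side 165 [302.6 316.8] 394 [ 395.  -297.1   86.3   34.8   82.3] [ 0.3939 -0.2978  0.008 ]
A side 190 [302.7 316.8] 349 [ 395.2 -297.3   83.5   31.5   82.3] [ 0.3941 -0.298   0.008 ]
A (array([ 0.39396588, -0.29717362,  0.00451543]), [np.float64(0.0012586826299085649), np.float64(0.0012586826299086573)])
B scene 165 [256.9 332.7] 344 [486.8 302.4  85.   32.1 -87.7] [0.4856 0.3044 0.008 ]
B scene 190 [256.9 332.7] 311 [486.8 302.5  82.8  29.7 -87.7] [0.4857 0.3046 0.008 ]
B side 165 [137.9 212.4] 250 [489.1 302.4  88.2  35.2 -88. ] [0.4879 0.3004 0.008 ]
B side 190 [138.  212.4] 220 [489.2 302.5  84.1  31.6 -87.8] [0.4881 0.3004 0.008 ]
B (array([0.48789239, 0.30255535, 0.00476265]), [np.float64(0.001405748141465304), np.float64(0.0014057481414653278)])
N scene 165 [333.5 179.2] 117 [ 515.9 -317.    76.1   24.4   77.2] [ 0.515  -0.3145  0.008 ]
N scene 190 [333.6 179.1] 91 [ 515.4 -317.6   70.    21.5
[... 487 characters left out ...]
[252.2  80.9] [247  74  12  14 139] [array([0.5918, 0.1243, 0.01  ]), array([0.5948, 0.1202, 0.0445])] [591.9 124.2  15.3  12.1  82. ]
dark [213.7 131.9] [193 126  42  13 533] [array([0.5466, 0.0664, 0.01  ]), array([0.5538, 0.0677, 0.0445])] [546.   66.3  49.   14.2  -2. ]
dark [250.4 132.5] [246 126  11  14 129] [array([0.5893, 0.0647, 0.01  ]), array([0.5926, 0.0661, 0.0445])] [590.   64.7  15.   11.5  89.3]
dark [218.7 161.4] [214 150  11  23 219] [array([0.5515, 0.0316, 0.01  ]), array([0.5583, 0.0361, 0.0445])] [551.8  31.9  26.1  12.   87.9]
dark [197.3 260.3] [186 245  20  25 285] [array([ 0.516 , -0.0952,  0.01  ]), array([ 0.5261, -0.0791,  0.0445])] [519.  -96.1  43.   21.2  55.5]
```

Emit:
send_rows(steps="36 -66 40 0 0 -35;36 -66 40 0 0 -35;36 -66 40 0 0 -35;36 -66 40 0 0 -35;36 -66 40 0 0 -35", hand=48, squeeze=30)

```text
time_s: 0.57
eef_pos: [0.558, 0.0363, 0.1613]
tool_rot: [[-0.58, 0.815, -0.002], [0.815, 0.58, -0.0], [0.001, -0.001, -1.0]]
ft_force: [1.2, -0.9, 0.1]
width: 0.064
```

Emit:
send_rows(steps="0 0 0 0 0 -7;0 0 0 0 0 -14;0 0 0 0 0 -21;0 0 0 0 0 -28;0 0 0 0 0 -35")

```text
time_s: 0.98
eef_pos: [0.5579, 0.0363, 0.1611]
tool_rot: [[-0.944, 0.33, -0.002], [0.33, 0.944, -0.0], [0.002, -0.001, -1.0]]
ft_force: [-0.2, -0.4, 0.6]
width: 0.0452
```

Emit:
send_rows(steps="0 0 0 0 0 -7;0 0 0 0 0 -14;0 0 0 0 0 -18;0 0 0 0 0 -18;0 0 0 0 0 -18")

```text
time_s: 1.4
eef_pos: [0.5578, 0.0362, 0.161]
tool_rot: [[-1.0, 0.024, -0.002], [0.024, 1.0, -0.0], [0.002, -0.0, -1.0]]
ft_force: [0.3, -0.1, -0.5]
width: 0.0452
```

```bash
cat >> h.py <<'E'
def snap(n,tag):
    c=imaging.get_calibration(n); p,d=imaging.read_camera(n); cv2.imwrite(f"pics/{n}{tag}.png",p); np.savez(f"{n}{tag}.npz",p=p,d=d,T=c["T"]); return c,p,d
def load(n,tag):
    z=np.load(f"{n}{tag}.npz"); c=imaging.get_calibration(n); c["T"]=z["T"]; return c,z["p"],z["d"]
def st():
    s=readout.state(); R=s["tool_rot"]; print("t",round(s["time_s"],2),"tcp",(s["eef_pos"]*1000).round(1),"psi",round(np.degrees(np.arctan2(R[1,0],R[0,0])),2),"tilt z",R[:,2].round(4),"F",s["ft_force"].round(1),"w",round(s["width"]*1000,1),"q",s["q"].round(0)); return s
E
python3 - <<'E'
from h import *
st(); snap("wrist","1"); snap("scene","1")
E
```

```text
t 1.4 tcp [557.8  36.2 161. ] psi 178.6 tilt z [-2.3e-03 -1.0e-04 -1.0e+00] F [ 0.3 -0.1 -0.5] w 45.2 q [  8.  21. -18. 104.   8.  57.  75.]
```

View pics/wrist1.png

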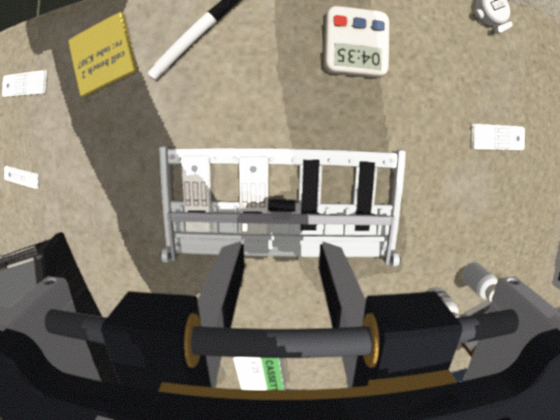

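```bash
python3 - <<'E'
from h import *
c,p,d=load("wrist","1"); n="wrist"
g=p.astype(int)
dk=g.max(2)<60; m=np.zeros(dk.shape,bool); m[145:255,160:400]=1
for cc,s,mm in comps(dk&m,60):
    print("dark",cc.round(1),s, plane(c,n,cc,.010).round(4), plane(c,n,cc,.0445).round(4),np.round(rect(c,n,mm,.010),1))
for (u,w) in [(25,83),(497,137)]:
    for cc,s,mm in comps(g.min(2)>165):
        if abs(cc[0]-u)<10 and abs(cc[1]-w)<10: print("cas",cc.round(1),s,plane(c,n,cc,.006).round(4),np.round(rect(c,n,mm,.007),1))
    print("res", p[w-2:w+3,u-2:u+3].min())
cv2.imwrite("pics/c1.png",cv2.resize(p[140:270,150:410],None,fx=3,fy=3,interpolation=cv2.INTER_CUBIC))
a=cv2.resize(p[60:110,0:75],(600,400),interpolation=cv2.INTER_CUBIC);b=cv2.resize(p[112:162,460:535],(600,400),interpolation=cv2.INTER_CUBIC)
cv2.imwrite("pics/c2.png",cv2.resize(np.hstack([a,b]),(800,266)))
E
```

```text
dark [309.7 187.2] [301 161  17  53 744] [0.5489 0.066  0.01  ] [0.5415 0.0631 0.0445] [549.1  65.4  56.1  16.2  -1.6]
dark [364.9 188.2] [356 163  18  52 680] [0.5509 0.1258 0.01  ] [0.5434 0.1167 0.0445] [551.6 125.8  56.6  15.2  -3.1]
dark [281.1 205. ] [268 198  28  14 329] [0.5675 0.0356 0.01  ] [0.5582 0.0358 0.0445] [567.   35.9  28.7  14.3  88.6]
dark [307.3 226.6] [301 224  14   6  60] [0.5925 0.0633 0.01  ] [0.5807 0.0607 0.0445] [592.3  63.6  14.3   5.7  88.4]
cas [24.  83.2] [   1   69   46   28 1025] [ 0.3963 -0.2921  0.006 ] [ 395.9 -294.8   90.    31.1   82.3]
res 231
cas [497.8 136.7] [ 472  123   54   28 1337] [0.4885 0.2993 0.006 ] [488.3 302.   87.4  31.4 -88.2]
res 226
```

View pics/c1.png

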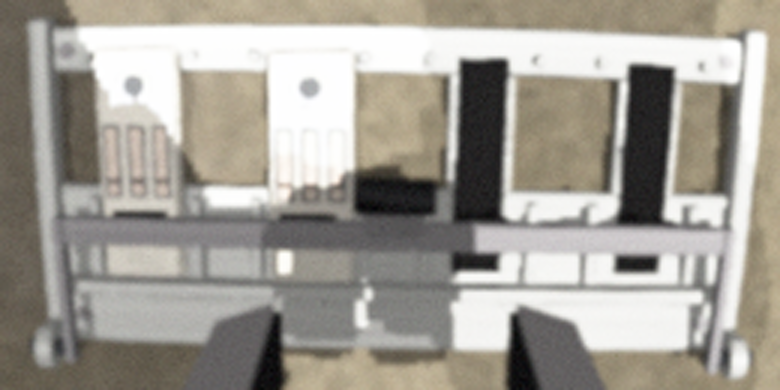

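View pics/c2.png

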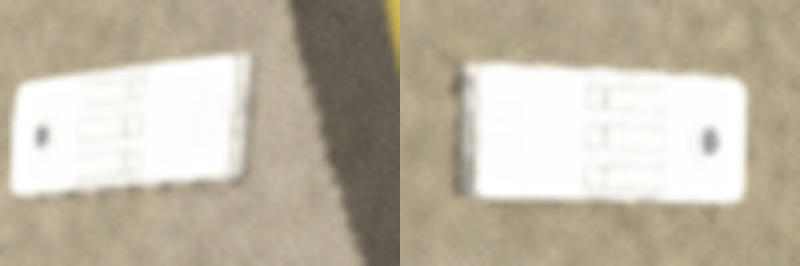

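Emit:
send_rows(steps="-0.5 0 30 0 0 -0.7;-0.5 0 60 0 0 -0.7;-0.5 0 85 0 0 -0.7;-0.5 0 103 0 0 -0.7;-0.5 0 103 0 0 -0.7")

```text
time_s: 1.92
eef_pos: [0.556, 0.0361, 0.0548]
tool_rot: [[-1.0, 0.014, -0.007], [0.014, 1.0, -0.001], [0.007, -0.001, -1.0]]
ft_force: [-0.9, 0.3, -0.9]
width: 0.0452
```

Emit:
send_rows(steps="0 0 0 0 0 0;0 0 0 0 0 0;0 0 0 0 0 0;0 0 0 0 0 0", hand=15)

```text
time_s: 2.25
eef_pos: [0.5567, 0.0361, 0.056]
tool_rot: [[-1.0, 0.014, -0.005], [0.014, 1.0, -0.001], [0.005, -0.001, -1.0]]
ft_force: [-0.0, -0.1, 0.1]
width: 0.0215
```

```bash
python3 - <<'E'
from h import *
st(); snap("wrist","2")
E
```

```text
t 2.25 tcp [556.7  36.1  56. ] psi 179.19 tilt z [-5.3e-03 -6.0e-04 -1.0e+00] F [-0.  -0.1  0.1] w 21.5 q [  6.  29. -16. 108.  11.  45.  73.]
```

View pics/wrist2.png

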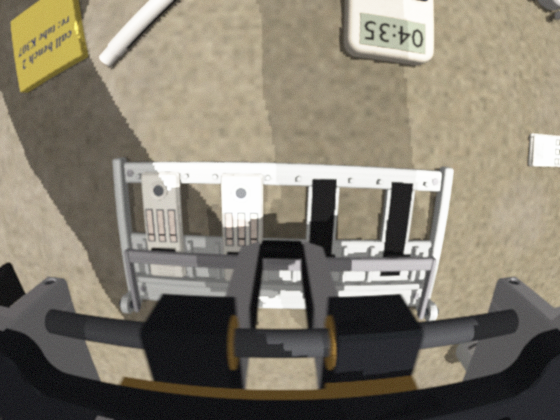

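```bash
python3 - <<'E'
from h import *
c,p,d=load("wrist","2")
cv2.imwrite("pics/c3.png",cv2.resize(p[225:345,210:350],None,fx=5,fy=5,interpolation=cv2.INTER_CUBIC))
snap("side","2");cv2.imwrite("pics/c4.png",cv2.resize(load("side","2")[1][170:270,160:290],None,fx=5,fy=5,interpolation=cv2.INTER_CUBIC))
E
```

```text
(no output)
```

View pics/c3.png

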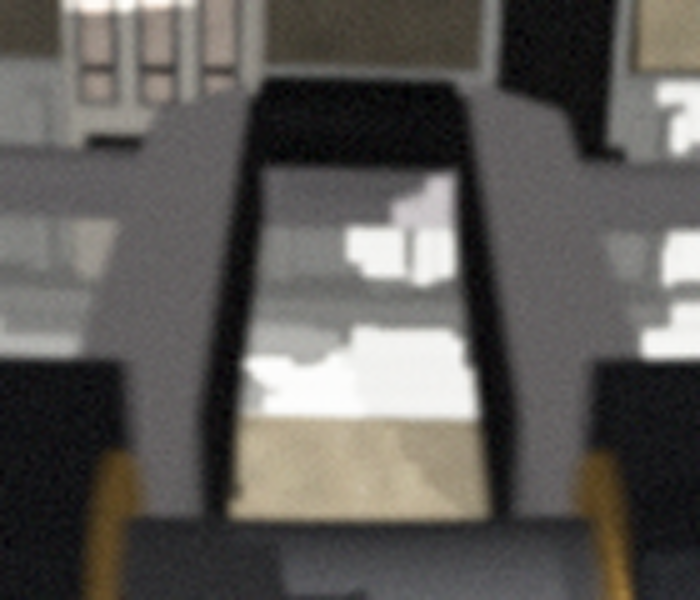

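View pics/c4.png

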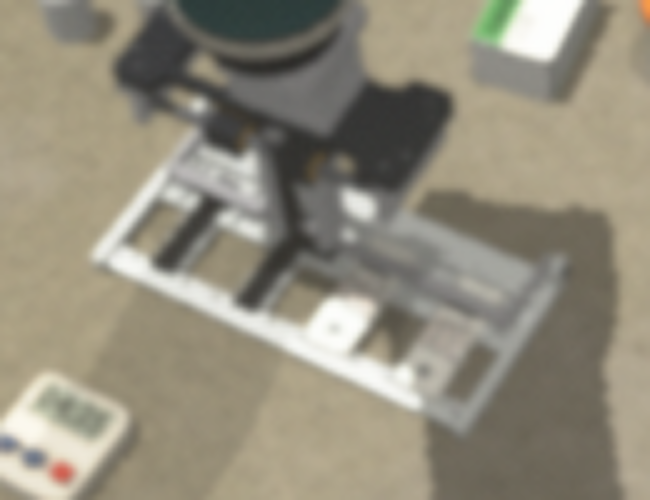

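Emit:
send_rows(steps="0 0 0 0 0 0;0 0 0 0 0 0")

```text
time_s: 2.52
eef_pos: [0.5568, 0.036, 0.0561]
tool_rot: [[-1.0, 0.014, -0.005], [0.014, 1.0, -0.001], [0.005, -0.001, -1.0]]
ft_force: [-0.5, -0.1, -0.0]
width: 0.0139
```

```bash
python3 - <<'E'
from h import *
st();print(env.nose_length)
c,p,d=snap("wrist","3")
a=cv2.resize(p[225:345,210:350],None,fx=4,fy=4,interpolation=cv2.INTER_CUBIC)
dd=d[225:345,210:350]; print(d[235:262:4,250:316:6].round(3))
cv2.imwrite("pics/c5.png",a)
E
```

```text
t 2.52 tcp [556.8  36.   56.1] psi 179.19 tilt z [-5.e-03 -6.e-04 -1.e+00] F [-0.5 -0.1 -0. ] w 13.9 q [  6.  29. -16. 108.  11.  45.  73.]
0.025
[[0.235 0.234 0.24  0.253 0.255 0.255 0.256 0.254 0.253 0.253 0.244]
 [0.235 0.235 0.242 0.248 0.247 0.248 0.246 0.247 0.247 0.247 0.244]
 [0.236 0.235 0.189 0.204 0.203 0.204 0.205 0.204 0.189 0.245 0.246]
 [0.184 0.184 0.185 0.187 0.202 0.204 0.203 0.203 0.184 0.183 0.184]
 [0.178 0.177 0.178 0.182 0.202 0.202 0.202 0.202 0.177 0.178 0.177]
 [0.172 0.173 0.172 0.176 0.203 0.203 0.202 0.203 0.173 0.174 0.172]
 [0.167 0.168 0.168 0.171 0.22  0.22  0.221 0.22  0.169 0.167 0.167]]
```

View pics/c5.png

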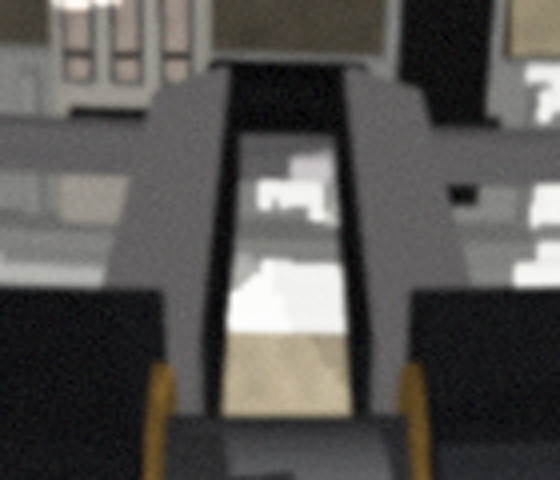

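```bash
python3 - <<'E'
from h import *
c,p,d=load("wrist","3")
def pt(u,v):
    o,w=ray(c,"wrist",(u,v)); f=c["T"][:3,2]; return (o+w*d[v,u]/(w@f))*1000
for uv in [(268,243),(280,243),(280,248),(280,254),(280,257),(262,243),(262,246),(304,245),(300,250),(256,250),(280,237)]: print(uv,d[uv[1],uv[0]],pt(*uv).round(1))
E
```

```text
(268, 243) 0.20419556 [552.9  27.5  48. ]
(280, 243) 0.20432223 [553.   35.1  47.8]
(280, 248) 0.20218165 [555.3  35.1  50.7]
(280, 254) 0.20259036 [559.1  35.   51.3]
(280, 257) 0.20351385 [561.3  35.   51. ]
(262, 243) 0.18893194 [547.2  24.7  62.2]
(262, 246) 0.18472211 [547.3  25.   66.6]
(304, 245) 0.18659177 [547.8  49.1  64.7]
(300, 250) 0.17956714 [547.8  46.4  72. ]
(256, 250) 0.17969368 [547.6  21.9  71.9]
(280, 237) 0.25507215 [567.2  34.7  -0.9]
```

```bash
python3 - <<'E'
from h import *
def go(tag,tcp,pts):
    c,p,d=load("wrist",tag)
    for u,v in pts:
        o,w=ray(c,"wrist",(u,v)); f=c["T"][:3,2]; q=(o+w*d[v,u]/(w@f))*1000
        print(tag,(u,v),p[v,u],d[v,u].round(3),(q-np.array(tcp)).round(1))
go("0",[624.6,0,201.3],[(200,246),(195,250),(190,258),(185,265),(365,246),(372,250)])
go("1",[557.8,36.2,161],[(233,v) for v in range(236,262,3)]+[(328,v) for v in range(238,262,4)])
go("3",[556.8,36,56.1],[(262,v) for v in range(234,262,3)]+[(269,v) for v in range(236,262,3)])
E
```

```text
0 (200, 246) [35 34 33] 0.187 [-47.6   8.    9.1]
0 (195, 250) [78 79 82] 0.178 [-48.4   9.   17.6]
0 (190, 258) [83 85 86] 0.167 [-48.3   9.2  29. ]
0 (185, 265) [85 84 86] 0.159 [-48.7   9.1  37.5]
0 (365, 246) [104 105 107] 0.183 [48.7  9.5 12.4]
0 (372, 250) [118 120 120] 0.177 [51.4  9.4 18.3]
1 (233, 236) [173 177 177] 0.347 [  40.9  -53.2 -143.3]
1 (233, 239) [167 171 171] 0.348 [  44.3  -53.5 -143.3]
1 (233, 242) [159 162 163] 0.358 [  51.3  -55.3 -152.3]
1 (233, 245) [97 94 98] 0.187 [ -9.7 -28.1   8.5]
1 (233, 248) [97 96 99] 0.182 [ -9.8 -27.4  13.4]
1 (233, 251) [ 98  97 100] 0.178 [ -9.9 -26.7  17.9]
1 (233, 254) [93 95 97] 0.174 [ -9.8 -26.2  21.9]
1 (233, 257) [96 96 99] 0.17 [-10.  -25.6  26.3]
1 (233, 260) [100 100 102] 0.166 [-10.  -25.   30.2]
1 (328, 238) [240 243 242] 0.348 [  45.7   49.1 -143.6]
1 (328, 242) [212 216 217] 0.357 [  53.6   50.3 -151.6]
1 (328, 246) [101  98 102] 0.185 [-8.5 26.8 10.2]
1 (328, 250) [ 97  99 100] 0.179 [-8.5 26.  16.3]
1 (328, 254) [95 95 97] 0.175 [-8.  25.5 20.5]
1 (328, 258) [96 98 99] 0.168 [-8.7 24.5 27.4]
3 (262, 234) [108 113
[... 219 characters left out ...]
9.5 -11.   10.5]
3 (262, 249) [ 98  95 101] 0.18 [ -9.6 -10.7  15.3]
3 (262, 252) [99 97 99] 0.176 [ -9.5 -10.5  19.4]
3 (262, 255) [ 97  98 102] 0.172 [ -9.8 -10.3  24.1]
3 (262, 258) [ 98  98 101] 0.169 [ -9.3 -10.1  27. ]
3 (262, 261) [93 94 96] 0.166 [-9.  -9.9 30. ]
3 (269, 236) [55 66 73] 0.255 [  9.4  -9.9 -56.9]
3 (269, 239) [85 88 91] 0.247 [  8.8  -9.6 -48.6]
3 (269, 242) [ 9 12 14] 0.204 [-4.4 -7.8 -8.5]
3 (269, 245) [18 17 18] 0.189 [-8.3 -7.2  6.2]
3 (269, 248) [18 12 13] 0.185 [-8.1 -7.1 10.2]
3 (269, 251) [12 20 16] 0.183 [-7.5 -7.  13.3]
3 (269, 254) [12 12 11] 0.183 [-5.6 -7.  13.2]
3 (269, 257) [22 19 17] 0.184 [-3.6 -7.1 13. ]
3 (269, 260) [43 43 42] 0.184 [-2.  -7.1 13.4]
```

```bash
python3 - <<'E'
from h import *
c,p,d=load("side","2"); T=c["T"]
H,W=d.shape; v,u=np.mgrid[0:H,0:W]
P=np.stack([(u-c["cx"])/c["fx"]*d,(v-c["cy"])/c["fy"]*d,d],-1)@T[:3,:3].T+T[:3,3]
P=P*1000
m=(d>0)&(abs(P[...,0]-557)<14)&(abs(P[...,1]-36)<32)&(P[...,2]>20)&(P[...,2]<120)
ys,xs=np.where(m)
o=np.argsort(P[m][:,2])
print(m.sum()); 
for k in o[:60]: print((xs[k],ys[k]),P[ys[k],xs[k]].round(1),p[ys[k],xs[k]])
E
```

```text
190
(np.int64(234), np.int64(224)) [570.6   4.8  20. ] [106 114 116]
(np.int64(227), np.int64(228)) [548.7  16.6  20.4] [123 134 139]
(np.int64(232), np.int64(223)) [570.9  11.7  20.6] [107 115 116]
(np.int64(230), np.int64(229)) [549.3   6.6  20.7] [175 187 195]
(np.int64(229), np.int64(225)) [560.5  16.3  20.8] [110 117 120]
(np.int64(229), np.int64(226)) [557.2  14.4  21.1] [110 118 123]
(np.int64(231), np.int64(227)) [556.4   7.1  21.4] [114 122 126]
(np.int64(232), np.int64(227)) [557.3   4.1  22.1] [112 120 125]
(np.int64(231), np.int64(221)) [570.2  13.7  30.8] [105 109 110]
(np.int64(227), np.int64(220)) [563.3  22.5  39.7] [90 93 93]
(np.int64(223), np.int64(221)) [554.6  31.   40.6] [89 94 95]
(np.int64(225), np.int64(222)) [553.6  23.7  41.1] [ 99 103 103]
(np.int64(226), np.int64(221)) [557.1  22.   42.8] [86 89 90]
(np.int64(219), np.int64(219)) [553.9  43.8  43.9] [53 58 59]
(np.int64(224), np.int64(221)) [553.4  26.4  45. ] [84 88 88]
(np.int64(221), np.int64(220)) [552.   35.7  46.2] [82 86 86]
(np.int64(226), np.int64(220)) [558.   22.1  46.7] [79 83 83]
(np.int64(22
[... 1968 characters left out ...]
5 106]
(np.int64(218), np.int64(215)) [551.3  42.4  68.4] [57 61 63]
(np.int64(215), np.int64(215)) [547.5  50.2  68.6] [108 111 111]
(np.int64(228), np.int64(216)) [560.5  14.2  68.8] [141 145 145]
(np.int64(229), np.int64(215)) [564.7  13.2  69. ] [139 144 144]
(np.int64(224), np.int64(219)) [546.1  19.3  69. ] [92 95 96]
(np.int64(219), np.int64(213)) [557.8  42.5  70.2] [56 59 62]
(np.int64(216), np.int64(215)) [547.7  46.8  70.4] [96 98 98]
(np.int64(214), np.int64(214)) [548.3  53.8  70.4] [112 116 116]
(np.int64(220), np.int64(212)) [562.   41.5  70.5] [75 78 80]
(np.int64(223), np.int64(218)) [546.9  22.9  70.8] [86 89 91]
(np.int64(218), np.int64(214)) [553.   43.   70.9] [54 58 59]
```

Emit:
send_rows(steps="-1 0 -6 0 0 1;-1.5 0 -6 0 0 1;-1.5 0 -6 0 0 1;-1.5 0 -6 0 0 1;-1.5 0 -6 0 0 1", hand=48)

```text
time_s: 2.98
eef_pos: [0.5582, 0.0361, 0.0619]
tool_rot: [[-0.999, 0.031, -0.005], [0.031, 1.0, -0.001], [0.005, -0.001, -1.0]]
ft_force: [-0.5, 0.5, 0.6]
width: 0.0435
```

Emit:
send_rows(steps="0 0 8 0 0 0;0 0 14 0 0 0;0 0 14 0 0 0")

```text
time_s: 3.23
eef_pos: [0.5572, 0.0359, 0.0462]
tool_rot: [[-0.999, 0.031, -0.007], [0.031, 1.0, -0.001], [0.007, -0.001, -1.0]]
ft_force: [0.2, 0.0, 0.1]
width: 0.0454
```

Emit:
send_rows(steps="0 0 6 0 0 0;0 0 10 0 0 0;0 0 10 0 0 0")

```text
time_s: 3.48
eef_pos: [0.5564, 0.0359, 0.035]
tool_rot: [[-0.999, 0.031, -0.009], [0.031, 1.0, -0.001], [0.009, -0.001, -1.0]]
ft_force: [-0.9, 0.1, -0.4]
width: 0.0454
```

Emit:
send_rows(steps="-1 0 4 0 0.5 0;-1 0 6 0 0.5 0;-1 0 6 0 0.5 0")

```text
time_s: 3.73
eef_pos: [0.5573, 0.0358, 0.0285]
tool_rot: [[-0.999, 0.032, -0.019], [0.032, 1.0, -0.0], [0.018, -0.001, -1.0]]
ft_force: [-0.6, -1.0, 0.8]
width: 0.0455
```

Emit:
send_rows(steps="0 0 0 0 0 0;0 0 0 0 0 0;0 0 0 0 0 0;0 0 0 0 0 0;0 0 0 0 0 0", hand=10)

```text
time_s: 4.15
eef_pos: [0.5574, 0.0361, 0.0287]
tool_rot: [[-0.999, 0.031, -0.018], [0.031, 1.0, -0.0], [0.018, -0.001, -1.0]]
ft_force: [-0.1, 1.4, 0.4]
width: 0.0256
```

```bash
python3 - <<'E'
from h import *
s=st(); 
c,p,d=snap("wrist","4")
tcp=s["eef_pos"]*1000
for u,v in [(262,v) for v in range(234,262,3)]+[(256,v) for v in range(234,262,3)]:
        o,w=ray(c,"wrist",(u,v)); f=c["T"][:3,2]; q=(o+w*d[v,u]/(w@f))*1000
        print((u,v),p[v,u],(q-tcp).round(1))
cv2.imwrite("pics/c6.png",cv2.resize(p[205:345,190:370],None,fx=4,fy=4,interpolation=cv2.INTER_CUBIC))
E
```

```text
t 4.15 tcp [557.4  36.1  28.7] psi 178.21 tilt z [-1.810e-02 -2.000e-04 -9.998e-01] F [-0.1  1.4  0.4] w 25.6 q [  5.  32. -16. 108.  12.  43.  72.]
(262, 234) [48 61 67] [ -2.7 -13.6 -29.9]
(262, 237) [57 69 74] [ -0.7 -13.6 -29.2]
(262, 240) [57 68 72] [  1.6 -13.7 -29.6]
(262, 243) [54 66 71] [  3.8 -13.8 -29.3]
(262, 246) [60 70 73] [  5.8 -13.9 -28.8]
(262, 249) [56 68 75] [  8.6 -14.1 -30.2]
(262, 252) [ 98 103 106] [  7.7 -13.6 -22.2]
(262, 255) [ 98 100  99] [  9.2 -13.6 -20.6]
(262, 258) [11 13 11] [ -5.  -10.7  17.6]
(262, 261) [ 4  5 11] [ -4.4 -10.6  20.2]
(256, 234) [225 235 237] [ -9.2 -16.  -11.6]
(256, 237) [136 143 146] [ -7.1 -16.1 -11.6]
(256, 240) [126 136 137] [ -4.9 -16.3 -12. ]
(256, 243) [ 99  99 102] [ -9.6 -14.7   5.7]
(256, 246) [82 83 84] [ -9.7 -14.3  10.9]
(256, 249) [68 70 69] [ -8.9 -14.2  13.6]
(256, 252) [49 49 53] [ -8.3 -14.   16.5]
(256, 255) [36 38 37] [ -7.7 -13.8  19.4]
(256, 258) [20 20 24] [ -8.1 -13.4  24.4]
(256, 261) [18 16 18] [ -7.6 -13.2  27.4]
```

View pics/c6.png

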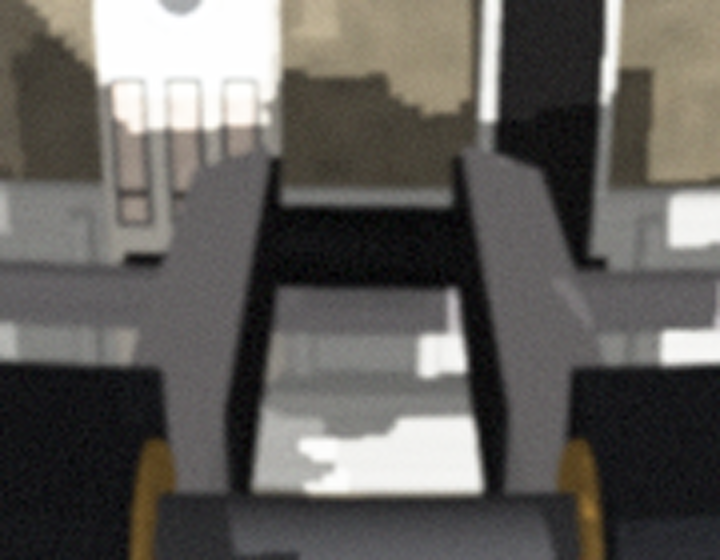

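Emit:
send_rows(steps="-3.3 0 -9 0 0 0;-7.9 0 -17.5 0 0 0;-13.5 0 -25.3 0 0 0;-20.3 0 -32.2 0 0 0;-27.9 0 -38 0 0 0")

```text
time_s: 4.62
eef_pos: [0.5864, 0.0349, 0.067]
tool_rot: [[-0.999, 0.032, -0.019], [0.032, 1.0, -0.001], [0.019, -0.001, -1.0]]
ft_force: [0.4, -0.7, -10.1]
width: 0.0251
```

```bash
python3 - <<'E'
from h import *
s=st()
c,p,d=snap("wrist","5")
cv2.imwrite("pics/c7.png",cv2.resize(p[150:390,110:450],None,fx=2,fy=2,interpolation=cv2.INTER_CUBIC))
E
```

```text
t 4.62 tcp [586.4  34.9  67. ] psi 178.19 tilt z [-1.860e-02 -5.000e-04 -9.998e-01] F [  0.4  -0.7 -10.1] w 25.1 q [  6.  31. -16. 103.  11.  49.  73.]
```

View pics/c7.png

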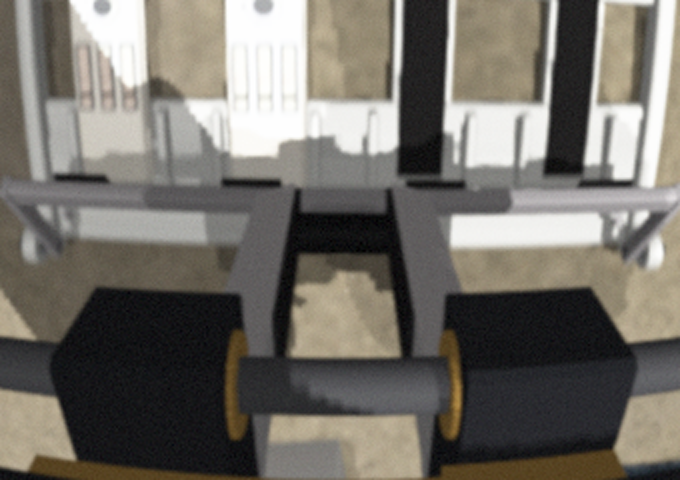

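Emit:
send_rows(steps="-10 0 -5 0 0 0;-21.5 0 -8.9 0 0 0;-33.4 0 -10.7 0 0 0;-45.4 0 -10.5 0 0 0;-57.3 0 -8.1 0 0 0")

```text
time_s: 5.08
eef_pos: [0.6461, 0.0324, 0.0755]
tool_rot: [[-0.999, 0.032, -0.017], [0.032, 0.999, -0.001], [0.017, -0.002, -1.0]]
ft_force: [-4.7, -2.0, -0.9]
width: 0.0256
```

Emit:
send_rows(steps="-3 0 1 0 0 0;-6.5 0 2.5 0 0 0;-6.5 0 2.5 0 0 0")

```text
time_s: 5.33
eef_pos: [0.6532, 0.0321, 0.0731]
tool_rot: [[-0.999, 0.032, -0.016], [0.032, 0.999, -0.001], [0.016, -0.002, -1.0]]
ft_force: [0.4, -1.7, 3.4]
width: 0.0254
```

```bash
python3 - <<'E'
from h import *
s=st()
snap("side","6");c,p,d=snap("wrist","6")
cv2.imwrite("pics/c8.png",cv2.resize(p[90:390,110:450],None,fx=2,fy=2,interpolation=cv2.INTER_CUBIC)); cv2.imwrite("pics/c8s.png",cv2.resize(load("side","6")[1][150:270,160:290],None,fx=4,fy=4,interpolation=cv2.INTER_CUBIC))
E
```

```text
t 5.33 tcp [653.2  32.1  73.1] psi 178.14 tilt z [-0.0163 -0.0011 -0.9999] F [ 0.4 -1.7  3.4] w 25.4 q [  5.  36. -15.  92.  11.  54.  74.]
```

View pics/c8.png

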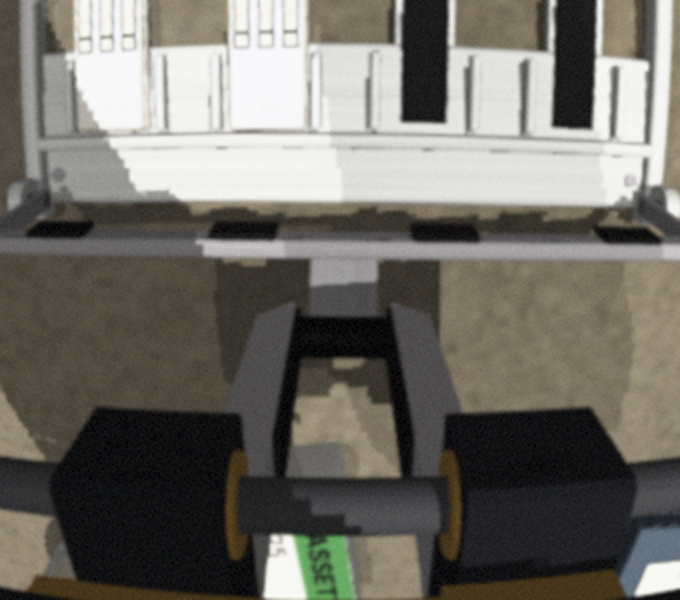

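View pics/c8s.png

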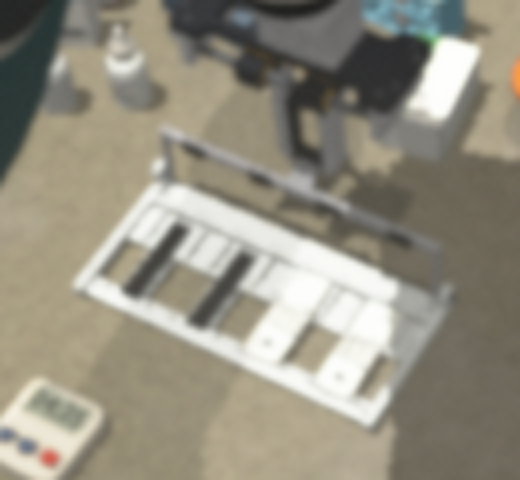

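Emit:
send_rows(steps="0 0 0 0 0 0;0 0 0 0 0 0;0 0 0 0 0 0;0 0 -5 0 0 0;0 0 -30 0 0 0", hand=55)

```text
time_s: 5.85
eef_pos: [0.6511, 0.032, 0.1004]
tool_rot: [[-0.999, 0.032, -0.022], [0.032, 0.999, -0.001], [0.022, -0.002, -1.0]]
ft_force: [-0.5, 0.8, -0.2]
width: 0.0514
```

Emit:
send_rows(steps="10 0 -40 0 -0.9 0;40 0 -80 0 -0.9 0;75 0 -110 0 -0.9 0;85 0 -110 0 -0.9 0;85 0 -110 0 -0.9 0")

```text
time_s: 6.27
eef_pos: [0.567, 0.0354, 0.216]
tool_rot: [[-1.0, 0.031, -0.002], [0.031, 1.0, -0.002], [0.002, -0.002, -1.0]]
ft_force: [0.4, -0.7, 0.6]
width: 0.0513
```

```bash
python3 - <<'E'
from h import *
s=st()
c,p,d=snap("wrist","7")
cv2.imwrite("pics/c9.png",cv2.resize(p[90:330,130:430],None,fx=2.5,fy=2.5,interpolation=cv2.INTER_CUBIC))
E
```

```text
t 6.27 tcp [567.   35.4 216. ] psi 178.2 tilt z [-0.0018 -0.0024 -1.    ] F [ 0.4 -0.7  0.6] w 51.3 q [  8.  18. -18.  99.   6.  63.  76.]
```

View pics/c9.png

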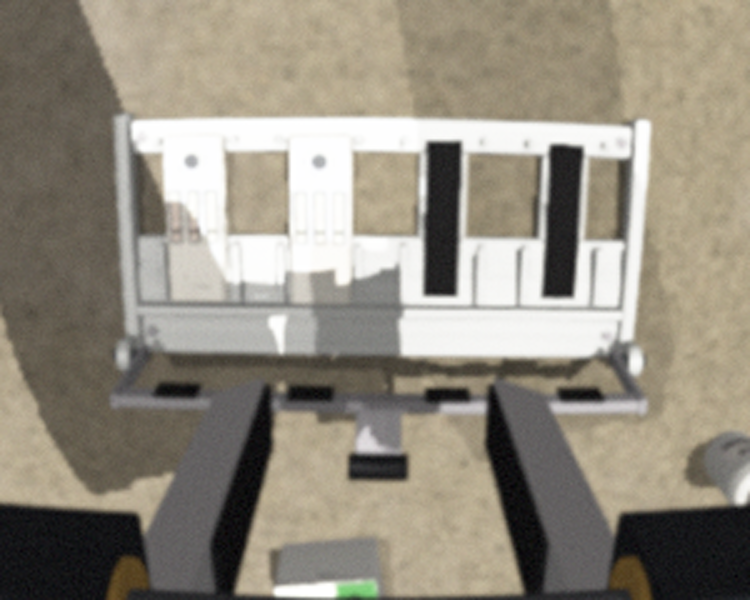

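```bash
python3 - <<'E'
from h import *
n="wrist"
for tag in ("6","7"):
    c,p,d=load(n,tag); g=p.astype(int).max(2); 
    for cc,s,mm in comps(g<70,150):
        if s[4]<3000 and 40<cc[1]<260 and 140<cc[0]<420 and s[3]>25:
            print(tag,"liner",cc.round(1),s,np.round(rect(c,n,mm,.010),1))
            cs,_=cv2.findContours(mm.astype(np.uint8),cv2.RETR_EXTERNAL,cv2.CHAIN_APPROX_NONE)
            q=np.array([plane(c,n,a,.010) for a in max(cs,key=len)[:,0]])*1000
            print("  xrange",q[:,0].min().round(1),q[:,0].max().round(1))
c,p,d=load(n,"7")
# wells in gray patches
for (u,v) in [(130+191/2.5,90+161/2.5),(130+319/2.5,90+161/2.5)]:
    u,v=int(u),int(v); pa=p[v-5:v+6,u-5:u+6].astype(float).mean(2); w=np.clip(np.median(pa)-15-pa,0,None)
    yy,xx=np.mgrid[-5:6,-5:6]; uu=u+(w*xx).sum()/w.sum(); vv=v+(w*yy).sum()/w.sum()
    print("well",uu.round(2),vv.round(2),plane(c,n,(uu,vv),.018).round(4))
    # edges across width at row v
    row=p[int(vv)+6].astype(int).mean(1)
    print(row[u-18:u+18].round(0))
for x in (130+1*200//2,):
    pass
for u in (190,258,305,330):
    col=p[195:230,u].astype(int).mean(1); print(u,col.round(0))
E
```

```text
6 liner [322.1 100.6] [ 311   52   23   99 2104] [558.   65.5  76.1  16.7  -1.9]
  xrange 520.2 596.2
6 liner [397.1 105.5] [ 387   58   21   96 1791] [560.6 125.4  76.2  16.1  -2.1]
  xrange 522.6 598.6
7 liner [306.5 176.8] [300 147  14  61 709] [557.9  65.3  74.6  15.1  -3. ]
  xrange 520.7 595.3
7 liner [354.5 177.8] [348 149  15  59 673] [560.3 125.4  73.2  15.1  -2.3]
  xrange 523.9 597.1
well 206.07 154.04 [ 0.5237 -0.0536  0.018 ]
[ 87.  93. 111. 151. 167. 173. 181. 223. 251. 254. 254. 254. 254. 254.
 254. 254. 254. 254. 254. 254. 254. 254. 254. 254. 254. 254. 254. 254.
 254. 254. 249. 235. 189. 145. 144. 151.]
well 257.2 154.26 [0.5269 0.0077 0.018 ]
[163. 165. 162. 157. 146. 133. 185. 249. 255. 254. 254. 254. 254. 254.
 254. 254. 253. 253. 254. 254. 254. 254. 254. 254. 254. 254. 254. 254.
 254. 254. 252. 233. 179. 149. 154. 163.]
190 [188. 185. 183. 184. 186. 184. 186. 188. 188. 190. 192. 191. 190. 184.
 175. 149. 132. 155. 183. 189. 178. 179. 177. 184. 175. 156. 145. 143.
 144. 157. 176. 171. 160. 134. 109.]
258 [252. 250. 245. 207. 158. 150. 150. 149. 149. 147. 147. 151. 150. 146.
 146. 141. 128. 116. 121. 131. 132. 129. 130. 129. 127. 132. 129. 131.
 129. 131. 129. 130. 126. 127. 130.]
305 [ 33.  36.  33.  37.  34.  35.  34.  27.  34.  35.  34.  33.  66. 156.
 235. 243. 231. 178. 182. 232. 243. 241. 236. 239. 244. 244. 244. 244.
 242. 242. 244. 244. 245. 243. 244.]
330 [244. 245. 245. 245. 244. 243. 243. 245. 246. 245. 246. 246. 246. 246.
 247. 246. 237. 196. 176. 227. 242. 242. 239. 243. 244. 245. 245. 245.
 244. 243. 243. 244. 246. 245. 247.]
```

```bash
python3 - <<'E'
from h import *
for n in("scene","side"):
    c,p,d=load(n,"0"); T=c["T"]
    H,W=d.shape; v,u=np.mgrid[0:H,0:W]
    P=(np.stack([(u-c["cx"])/c["fx"]*d,(v-c["cy"])/c["fy"]*d,d],-1)@T[:3,:3].T+T[:3,3])*1000
    m=(d>0)&(P[...,0]>330)&(P[...,0]<700)&(P[...,1]>180)&(P[...,1]<480)&(P[...,2]>25)
    Q=P[m]; g=np.zeros((10,12),int)
    ix=((Q[:,0]-330)//31).astype(int).clip(0,11); iy=((Q[:,1]-180)//30).astype(int).clip(0,9)
    np.maximum.at(g,(iy,ix),Q[:,2].astype(int))
    print(n,"rows y 180+30k, cols x 330+31k"); print(g)
E
```

```text
scene rows y 180+30k, cols x 330+31k
[[  0   0   0   0   0   0   0   0   0   0   0   0]
 [  0   0   0   0   0   0   0   0   0   0   0  88]
 [  0   0   0   0   0   0   0   0   0   0   0  69]
 [ 31   0   0   0   0   0   0   0   0   0  89  70]
 [ 29   0   0   0   0   0   0   0   0   0  52  50]
 [  0   0   0   0   0   0   0   0   0   0   0   0]
 [  0   0   0   0   0   0   0   0   0   0   0   0]
 [  0   0   0 172 174 177   0   0   0   0   0   0]
 [  0   0   0   0   0 181   0   0   0   0   0   0]
 [174 175 171   0   0   0   0   0   0   0   0   0]]
side rows y 180+30k, cols x 330+31k
[[  0   0   0   0   0   0   0   0   0   0   0   0]
 [  0   0   0   0   0   0   0   0   0   0   0  86]
 [  0   0   0   0   0   0   0   0   0   0  51  67]
 [ 26   0   0   0   0   0   0   0   0   0  85  77]
 [  0   0   0   0   0   0   0   0   0   0  43   0]
 [  0   0   0   0   0   0   0   0   0   0   0   0]
 [  0   0   0   0   0   0   0   0   0   0   0   0]
 [  0   0   0   0   0   0   0   0   0   0   0   0]
 [  0   0   0   0   0   0   0   0   0  63 115  94]
 [  0   0   0   0   0   0   0   0   0  70 116 115]]
```

```bash
python3 - <<'E'
from h import *
c,p,d=load("scene","0"); T=c["T"]
H,W=d.shape; v,u=np.mgrid[0:H,0:W]
P=(np.stack([(u-c["cx"])/c["fx"]*d,(v-c["cy"])/c["fy"]*d,d],-1)@T[:3,:3].T+T[:3,3])*1000
m=(d>0)&(P[...,1]>330)&(P[...,1]<520)&(P[...,0]>330)&(P[...,0]<800)&(P[...,2]>40)
Q=P[m]
for x in range(330,800,30):
    q=Q[(Q[:,0]>=x)&(Q[:,0]<x+30)]
    if len(q): k=q[np.argsort(q[:,1])[:3]]; print(x,k.round(0).tolist())
E
```

```text
330 [[354.0, 458.0, 165.0], [353.0, 459.0, 162.0], [360.0, 460.0, 171.0]]
360 [[362.0, 461.0, 170.0], [361.0, 463.0, 170.0], [366.0, 463.0, 170.0]]
390 [[393.0, 469.0, 166.0], [393.0, 473.0, 169.0], [390.0, 473.0, 173.0]]
420 [[441.0, 407.0, 169.0], [448.0, 408.0, 169.0], [446.0, 408.0, 168.0]]
450 [[473.0, 407.0, 167.0], [454.0, 407.0, 168.0], [470.0, 408.0, 167.0]]
480 [[491.0, 408.0, 168.0], [491.0, 409.0, 166.0], [485.0, 409.0, 171.0]]
510 [[518.0, 498.0, 358.0], [526.0, 498.0, 353.0], [520.0, 499.0, 358.0]]
540 [[541.0, 503.0, 345.0], [544.0, 506.0, 342.0], [550.0, 506.0, 338.0]]
570 [[589.0, 505.0, 295.0], [593.0, 506.0, 297.0], [589.0, 507.0, 298.0]]
600 [[608.0, 506.0, 294.0], [627.0, 507.0, 289.0], [602.0, 507.0, 296.0]]
630 [[657.0, 508.0, 280.0], [644.0, 509.0, 286.0], [636.0, 509.0, 289.0]]
660 [[661.0, 510.0, 280.0], [662.0, 512.0, 282.0], [664.0, 512.0, 281.0]]
690 [[716.0, 331.0, 84.0], [713.0, 331.0, 80.0], [714.0, 331.0, 91.0]]
720 [[744.0, 330.0, 89.0], [741.0, 330.0, 86.0], [734.0, 331.0, 85.0]]
```

Emit:
send_rows(steps="20 50 0 0 0 7;40 90 0 0 0 14;60 130 0 0 0 21;80 170 0 0 0 28;86 212 0 0 0 35", hand=60)

```text
time_s: 6.73
eef_pos: [0.4996, 0.2084, 0.2138]
tool_rot: [[-0.83, 0.557, -0.004], [0.557, 0.83, -0.003], [0.002, -0.004, -1.0]]
ft_force: [0.0, -0.3, -0.1]
width: 0.0566
```

Emit:
send_rows(steps="0 0 0 0 0 7;0 0 0 0 0 14;0 0 0 0 0 21;0 0 0 0 0 28;0 0 0 0 0 35")

```text
time_s: 7.15
eef_pos: [0.4999, 0.2086, 0.213]
tool_rot: [[-0.355, 0.935, -0.005], [0.935, 0.355, -0.003], [-0.001, -0.005, -1.0]]
ft_force: [0.0, -0.2, 0.2]
width: 0.0564
```

Emit:
send_rows(steps="0 0 0 0 0 7;0 0 0 0 0 14;0 0 0 0 0 15.5;0 0 0 0 0 15.5")

```text
time_s: 7.48
eef_pos: [0.5001, 0.2088, 0.2124]
tool_rot: [[-0.091, 0.996, -0.006], [0.996, 0.091, -0.003], [-0.003, -0.006, -1.0]]
ft_force: [-0.2, -0.5, 1.3]
width: 0.0566
```

```bash
python3 - <<'E'
from h import *
s=st()
c,p,d=snap("wrist","8"); n="wrist"
g=p.astype(int).min(2)
for cc,q,mm in comps(g>165,300):
    r=rect(c,n,mm,.007)
    if 60<r[2]<110 and 20<r[3]<45: print(cc.round(1),q,np.round(r,1))
E
```

```text
t 7.48 tcp [500.1 208.8 212.4] psi 95.24 tilt z [-0.0057 -0.0034 -1.    ] F [-0.2 -0.5  1.3] w 56.6 q [-16.  15. -11. 103.   3.  62. -24.]
[279.6 105.6] [ 266   71   30   71 1840] [488.2 302.9  84.5  31.6 -88.3]
[502.9 119.6] [ 488   92   29   57 1129] [796.7 334.4  75.3  41.4 -66.6]
[554.4 168.8] [548 143  12  49 495] [921.8 284.7  80.5  29.2 -72.9]
[515.7 213.4] [ 499  187   34   53 1006] [855.9 203.7  80.2  43.9  83.6]
```

View pics/wrist8.png

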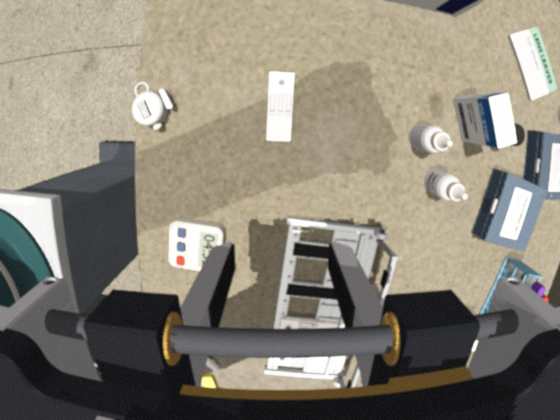

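Emit:
send_rows(steps="20 0 30 0 6 1.7;40 -1 60 0 12 3.5;60 -1.5 90 0 12 3.5;80 -2 120 0 12 3.5;100 -2 150 0 12 3.5")

```text
time_s: 7.95
eef_pos: [0.4882, 0.3077, 0.0606]
tool_rot: [[-0.031, 0.999, -0.018], [0.978, 0.034, 0.204], [0.205, -0.012, -0.979]]
ft_force: [1.8, 1.0, -0.1]
width: 0.0562
```

Emit:
send_rows(steps="0 0 0 0 0 0;0 0 0 0 0 0")

```text
time_s: 8.12
eef_pos: [0.4869, 0.3082, 0.0586]
tool_rot: [[-0.033, 0.999, -0.022], [0.978, 0.037, 0.203], [0.204, -0.015, -0.979]]
ft_force: [0.0, -0.2, 0.1]
width: 0.0565
```

```bash
python3 - <<'E'
from h import *
s=st(); print(s["tool_rot"].round(3))
c,p,d=snap("wrist","9"); n="wrist"
g=p.astype(int).min(2)
for cc,q,mm in comps(g>165,300):
    r=rect(c,n,mm,.007)
    if 60<r[2]<110 and 20<r[3]<45: print(cc.round(1),q,np.round(r,1))
E
```

```text
t 8.12 tcp [486.9 308.2  58.6] psi 91.94 tilt z [-0.022   0.2034 -0.9788] F [ 0.  -0.2  0.1] w 56.5 q [-18.  28. -14. 110.  -7.  38. -23.]
[[-0.033  0.999 -0.022]
 [ 0.978  0.037  0.203]
 [ 0.204 -0.015 -0.979]]
[285.2 237.6] [ 266  192   39   95 3482] [489.1 307.7  73.9  29.2 -88.2]
[517.4 273.5] [494 256  50  40 747] [721.  276.5  77.8  26.5 -16.8]
```

View pics/wrist9.png

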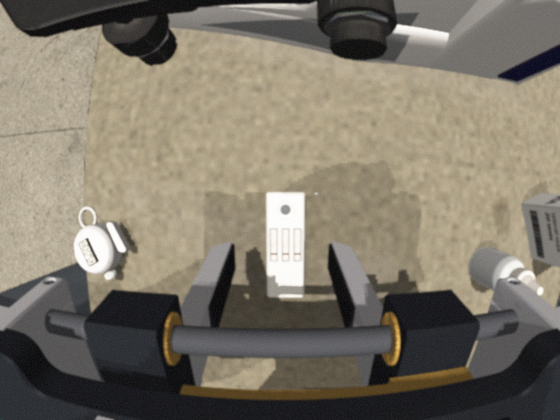

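Emit:
send_rows(steps="-4 0.8 20 -0.6 0 0;-8 1.8 38 -1.2 0 0;-10.5 2.4 49 -1.2 0 0;-11.2 2.6 53.4 -1.2 0 0;-11.2 2.6 53.4 -1.2 0 0")

```text
time_s: 8.58
eef_pos: [0.4904, 0.3072, 0.0055]
tool_rot: [[-0.031, 1.0, 0.001], [0.978, 0.031, 0.204], [0.204, 0.007, -0.979]]
ft_force: [1.1, -0.7, -0.1]
width: 0.0566
```

```bash
python3 - <<'E'
from h import *
s=st(); print(s["tool_rot"].round(3))
c,p,d=snap("wrist","10"); cv2.imwrite("pics/c10.png",cv2.resize(p[150:350,180:400],None,fx=3,fy=3,interpolation=cv2.INTER_CUBIC))
E
```

```text
t 8.58 tcp [490.4 307.2   5.5] psi 91.84 tilt z [ 0.001   0.2044 -0.9789] F [ 1.1 -0.7 -0.1] w 56.6 q [-18.  33. -13. 111.  -6.  31. -23.]
[[-0.031  1.     0.001]
 [ 0.978  0.031  0.204]
 [ 0.204  0.007 -0.979]]
```

View pics/c10.png

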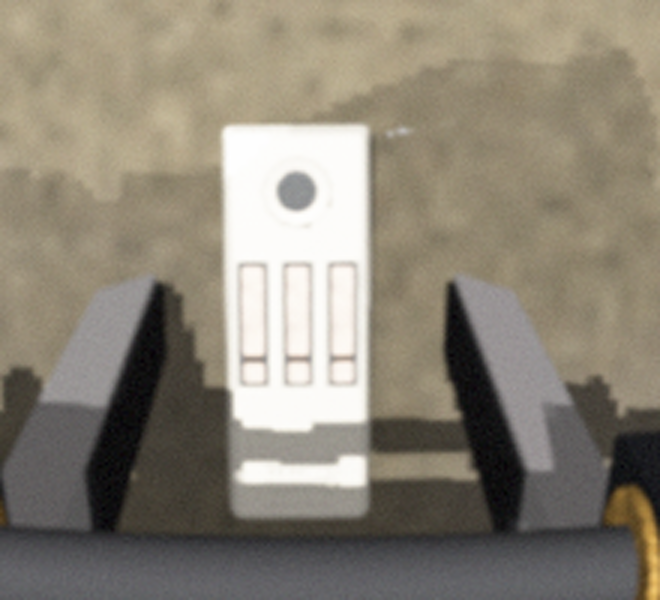

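Emit:
send_rows(steps="-0.6 -0.8 3 0 0 0;-1.2 -1.3 5.5 0 0 0;-1.2 -1.3 5.5 0 0 0")

```text
time_s: 8.88
eef_pos: [0.4894, 0.3074, 0.0006]
tool_rot: [[-0.032, 0.999, 0.002], [0.978, 0.031, 0.205], [0.205, 0.008, -0.979]]
ft_force: [-0.4, 0.3, -0.5]
width: 0.0563
```

Emit:
send_rows(steps="-0.2 -0.3 1 0 0 0;-0.2 -0.3 1 0 0 0")

```text
time_s: 9.05
eef_pos: [0.4891, 0.3074, -0.0003]
tool_rot: [[-0.032, 0.999, 0.002], [0.978, 0.031, 0.205], [0.205, 0.009, -0.979]]
ft_force: [-0.2, -0.5, 0.5]
width: 0.0565
```

Emit:
send_rows(steps="0 0 0 0 0 0;0 0 0 0 0 0;0 0 0 0 0 0;0 0 0 0 0 0;0 0 0 0 0 0", hand=15, squeeze=20)

```text
time_s: 9.47
eef_pos: [0.4891, 0.3075, -0.0002]
tool_rot: [[-0.032, 0.999, 0.002], [0.978, 0.031, 0.205], [0.205, 0.009, -0.979]]
ft_force: [-0.2, -0.0, 1.1]
width: 0.0297
```

Emit:
send_rows(steps="0 0 0 0 0 0;0 0 0 0 0 0")

```text
time_s: 9.63
eef_pos: [0.4891, 0.3074, -0.0002]
tool_rot: [[-0.032, 0.999, 0.002], [0.978, 0.031, 0.205], [0.205, 0.009, -0.979]]
ft_force: [-0.2, -0.8, 0.3]
width: 0.0297
```

Emit:
send_rows(steps="2 0 -10 0 0 0;5 0 -24 0 0 0;8 0 -40 0 0 0;0 0 -70 0 0 0;-20 0 -100 0 0 0")

```text
time_s: 10.05
eef_pos: [0.4886, 0.2694, 0.0953]
tool_rot: [[-0.036, 0.999, 0.001], [0.978, 0.035, 0.206], [0.206, 0.008, -0.979]]
ft_force: [0.6, -0.1, -0.4]
width: 0.0296
```

```bash
python3 - <<'E'
from h import *
s=st(); print(s["tool_rot"].round(3))
c,p,d=snap("wrist","11"); cv2.imwrite("pics/c11.png",cv2.resize(p[150:350,180:400],None,fx=3,fy=3,interpolation=cv2.INTER_CUBIC))
E
```

```text
t 10.05 tcp [488.6 269.4  95.3] psi 92.08 tilt z [ 0.0011  0.2061 -0.9785] F [ 0.6 -0.1 -0.4] w 29.6 q [-14.  23. -14. 112.  -8.  41. -19.]
[[-0.036  0.999  0.001]
 [ 0.978  0.035  0.206]
 [ 0.206  0.008 -0.979]]
```

View pics/c11.png

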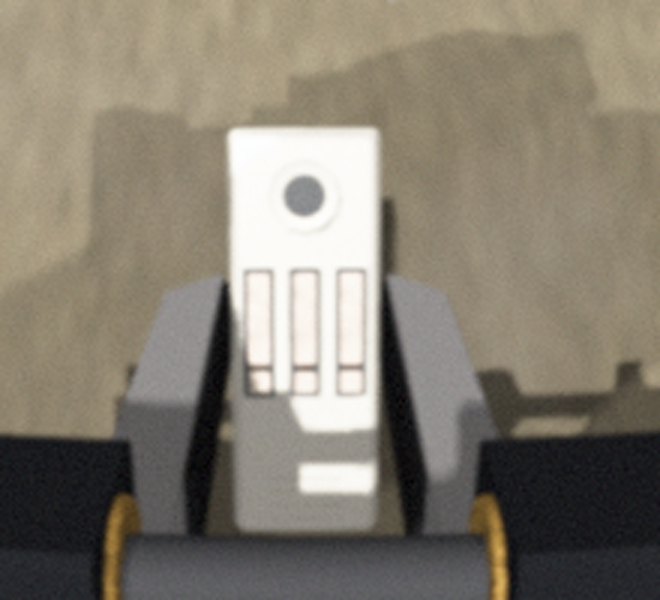

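Emit:
send_rows(steps="-30 12 -6 1.4 0 -6.8;-60 24 -12 2.8 0.1 -13.5;-90 36 -18 4.3 0.2 -20.5;-120 48 -24 5.7 0.2 -27.3;-143 58 -29.6 7.2 0.3 -34.3")

```text
time_s: 10.52
eef_pos: [0.5549, 0.116, 0.1004]
tool_rot: [[-0.59, 0.8, -0.112], [0.782, 0.6, 0.168], [0.202, 0.012, -0.979]]
ft_force: [0.3, -0.3, -0.2]
width: 0.0298
```

Emit:
send_rows(steps="0 0 0 1.4 0 -6.8;0 0 0 2.8 0.1 -13.5;0 0 0 4.3 0.2 -20.5;0 0 0 5.7 0.2 -27.3;0 0 0 7.2 0.3 -34.3")

```text
time_s: 10.93
eef_pos: [0.5551, 0.1157, 0.101]
tool_rot: [[-0.934, 0.305, -0.188], [0.297, 0.952, 0.069], [0.2, 0.009, -0.98]]
ft_force: [-0.5, -0.6, 0.2]
width: 0.0296
```

```bash
python3 - <<'E'
from h import *
s=st(); print(s["tool_rot"].round(4))
E
```

```text
t 10.93 tcp [555.1 115.7 101. ] psi 162.36 tilt z [-0.1877  0.0694 -0.9798] F [-0.5 -0.6  0.2] w 29.6 q [  7.  33. -24.  97.   7.  63.  53.]
[[-0.9337  0.3048 -0.1877]
 [ 0.2969  0.9524  0.0694]
 [ 0.1999  0.0091 -0.9798]]
```

```bash
cat >> h.py <<'E'
from scipy.spatial.transform import Rotation as Ro
RG=np.array([[-.032,.999,.002],[.978,.031,.205],[.205,.009,-.979]])
def plan(pos,psi,Rg=RG):
    s=st(); R=s["tool_rot"]; u,_,v=np.linalg.svd(Rg); Rg=u@v
    p0=np.degrees(np.arctan2(Rg[1,0],Rg[0,0])); Rt=Ro.from_euler("z",psi-p0,degrees=True).as_matrix()@Rg
    d=R.T@(np.array(pos)-s["eef_pos"]*1000); rv=np.degrees(Ro.from_matrix(R.T@Rt).as_rotvec())
    print("shift",d.round(1),"rot",rv.round(2)); return d,rv
E
python3 - <<'E'
from h import *
plan((551.9,125.6,70),177.8)
E
```

```text
t 10.93 tcp [555.1 115.7 101. ] psi 162.36 tilt z [-0.1877  0.0694 -0.9798] F [-0.5 -0.6  0.2] w 29.6 q [  7.  33. -24.  97.   7.  63.  53.]
shift [-0.3  8.2 31.6] rot [  3.14   0.43 -15.12]
```

Emit:
send_rows(steps="0 3 10 1 0.1 -5;0 6 20 2 0.2 -10;0 8 31.6 3.1 0.4 -15;0 8.2 31.6 3.1 0.4 -15.1;0 8.2 31.6 3.1 0.4 -15.1")

```text
time_s: 11.35
eef_pos: [0.5515, 0.1258, 0.0703]
tool_rot: [[-0.978, 0.043, -0.204], [0.04, 0.999, 0.018], [0.205, 0.009, -0.979]]
ft_force: [1.0, -0.2, 0.5]
width: 0.0299
```

```bash
python3 - <<'E'
from h import *
plan((551.9,125.6,30),177.8)
c,p,d=snap("wrist","12"); cv2.imwrite("pics/c12.png",cv2.resize(p[120:350,150:430],None,fx=2.6,fy=2.6,interpolation=cv2.INTER_CUBIC))
E
```

```text
t 11.35 tcp [551.5 125.8  70.3] psi 177.65 tilt z [-0.2043  0.0179 -0.9787] F [ 1.  -0.2  0.5] w 29.9 q [  6.  36. -27.  97.  12.  62.  63.]
shift [-8.7 -0.6 39.3] rot [ 0.06  0.   -0.15]
```

View pics/c12.png

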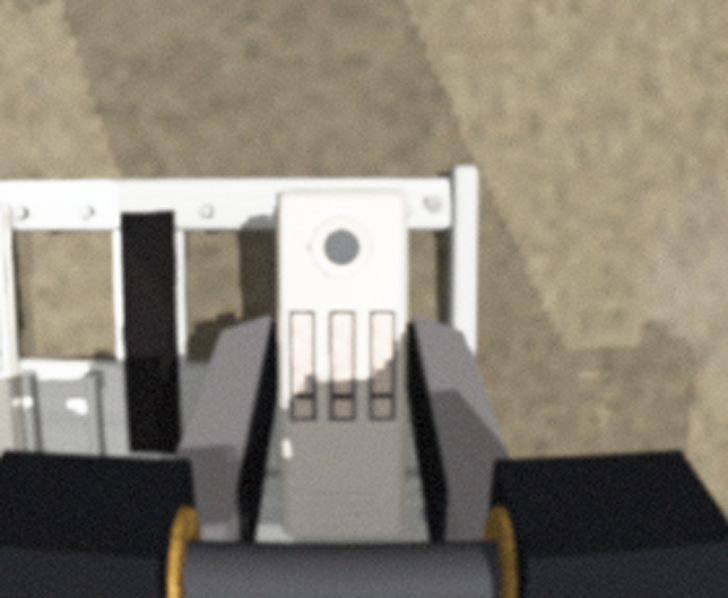

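```bash
cat >> h.py <<'E'
def pts(c,n,d,mask):
    v,u=np.where(mask&(d>0)); f=c["T"][:3,2]; out=[]
    for a,b in zip(u,v):
        o,w=ray(c,n,(a,b)); out.append(o+w*d[b,a]/(w@f))
    return np.array(out)*1000
def well(c,p,u,v,z,r=8):
    pa=p[v-r:v+r+1,u-r:u+r+1].astype(float).mean(2); w=np.clip(np.median(pa)*.75-pa,0,None)
    yy,xx=np.mgrid[-r:r+1,-r:r+1]; uu=u+(w*xx).sum()/w.sum(); vv=v+(w*yy).sum()/w.sum()
    return (uu,vv),plane(c,"wrist",(uu,vv),z)*1000
E
python3 - <<'E'
from h import *
c,p,d=load("wrist","12")
print(well(c,p,281,214,.0785))
m=np.zeros(d.shape,bool); m[196:275,260:304]=1
Q=pts(c,"wrist",d,m); Q=Q[Q[:,2]>60]
A=np.c_[Q[:,:2]-Q[:,:2].mean(0),np.ones(len(Q))]; k,*_=np.linalg.lstsq(A,Q[:,2],rcond=None); r=Q[:,2]-A@k
print("plane slope x,y (rad)",k, len(Q), r.std(), Q.mean(0))
E
```

```text
((np.float64(280.79309977638167), np.float64(214.9287615802364)), array([527.02817223, 126.28525269,  78.5       ]))
plane slope x,y (rad) [6.10749322e-03 4.06210228e-04 7.83346027e+01] 3458 0.6728874626816113 [538.90620018 126.18670483  78.33460273]
```

Emit:
send_rows(steps="-2.3 -0.2 10 0 0 0;-4.5 -0.3 20 0 0 -0.1;-6.7 -0.4 30 0 0 -0.1;-8.7 -0.3 39.3 0 0 -0.1;-8.7 -0.3 39.3 0 0 -0.1")

```text
time_s: 11.82
eef_pos: [0.5512, 0.1251, 0.0281]
tool_rot: [[-0.978, 0.043, -0.206], [0.04, 0.999, 0.018], [0.207, 0.009, -0.978]]
ft_force: [-0.3, 0.3, -1.2]
width: 0.0297
```

```bash
python3 - <<'E'
from h import *
plan((551.9,126.0,13),177.8)
c,p,d=snap("wrist","13"); cv2.imwrite("pics/c13.png",cv2.resize(p[120:350,150:430],None,fx=2.6,fy=2.6,interpolation=cv2.INTER_CUBIC))
E
```

```text
t 11.82 tcp [551.2 125.1  28.1] psi 177.65 tilt z [-0.2063  0.0175 -0.9783] F [-0.3  0.3 -1.2] w 29.7 q [  5.  39. -26.  98.  13.  58.  62.]
shift [-3.8  0.8 14.7] rot [ 0.04 -0.11 -0.15]
```

View pics/c13.png

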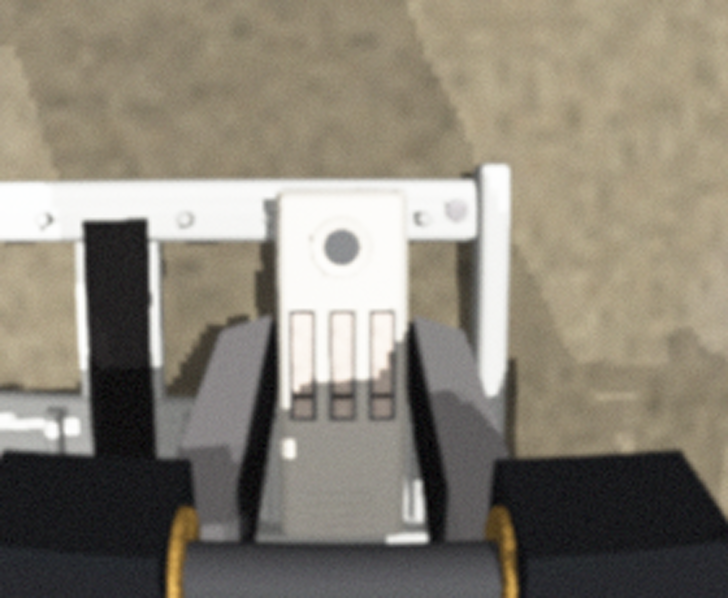

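```bash
python3 - <<'E'
from h import *
c,p,d=load("wrist","13"); n="wrist"
for a,b in [(422,218),(185,219),(45,220),(268,212),(278,215),(407,215)]:
    uv=(150+a/2.6,120+b/2.6); print((a,b),(plane(c,n,uv,.014)*1000).round(1),(plane(c,n,uv,.0365)*1000).round(1))
print(well(c,p,281,214,.0365))
E
```

```text
(422, 218) [522.5 146.3  14. ] [521.2 144.   36.5]
(185, 219) [520.1  87.2  14. ] [519.1  91.2  36.5]
(45, 220) [518.7  50.   14. ] [517.8  58.1  36.5]
(268, 212) [519.3 108.2  14. ] [518.4 110.   36.5]
(278, 215) [520.2 110.6  14. ] [519.1 112.1  36.5]
(407, 215) [521.5 142.6  14. ] [520.4 140.7  36.5]
((np.float64(280.6838208071085), np.float64(214.77057879797607)), array([526.69425064, 125.50692656,  36.5       ]))
```

Emit:
send_rows(steps="-1.5 0.7 6 0 0 0;-3 1.2 11 0 0 -0.1;-3.8 1.2 14.7 0 0 -0.1;-3.8 1.2 14.7 0 0 -0.1")

```text
time_s: 12.2
eef_pos: [0.5519, 0.1266, 0.0132]
tool_rot: [[-0.978, 0.041, -0.206], [0.038, 0.999, 0.018], [0.207, 0.009, -0.978]]
ft_force: [-0.3, 0.4, 0.2]
width: 0.0299
```

```bash
python3 - <<'E'
from h import *
plan((551.9,126.4,10),177.8)
c,p,d=snap("wrist","14"); cv2.imwrite("pics/c14.png",cv2.resize(p[120:350,150:430],None,fx=2.6,fy=2.6,interpolation=cv2.INTER_CUBIC)); print(well(c,p,281,214,.0215))
E
```

```text
t 12.2 tcp [551.9 126.6  13.2] psi 177.76 tilt z [-0.2065  0.0177 -0.9783] F [-0.3  0.4  0.2] w 29.9 q [  4.  41. -25.  98.  14.  57.  62.]
shift [-0.6 -0.2  3.1] rot [ 0.04 -0.12 -0.04]
((np.float64(280.74594731509626), np.float64(214.95592705167172)), array([527.58978607, 127.00509893,  21.5       ]))
```

View pics/c14.png

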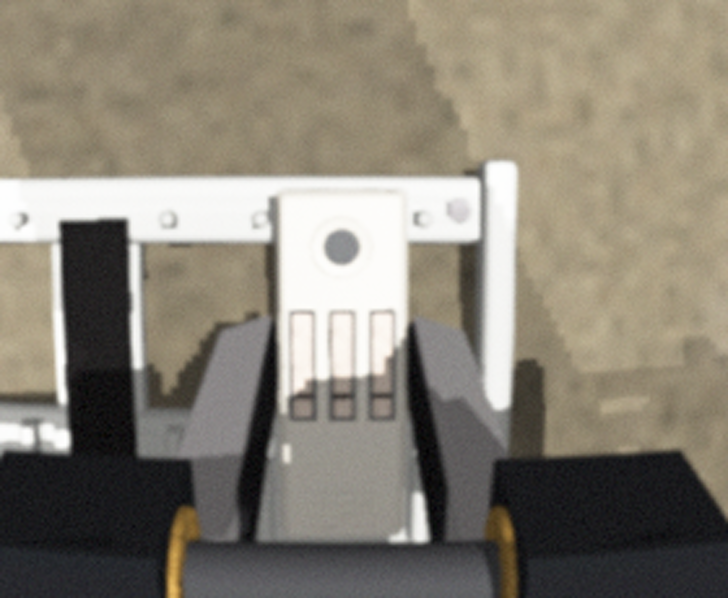

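Emit:
send_rows(steps="-0.3 -0.1 1.7 0 0 0;-0.7 -0.2 3.4 0 0 0;-0.7 -0.2 3.4 0 0 0")

```text
time_s: 12.5
eef_pos: [0.552, 0.1264, 0.01]
tool_rot: [[-0.978, 0.041, -0.206], [0.038, 0.999, 0.018], [0.207, 0.009, -0.978]]
ft_force: [0.7, 1.5, -0.8]
width: 0.0298
```

Emit:
send_rows(steps="-1.5 0 -0.2 0 0 0;-2.9 0 -0.4 0 0 0;-3.9 0 -0.6 0 0 0;-3.9 0 -0.6 0 0 0")

```text
time_s: 12.83
eef_pos: [0.5563, 0.1262, 0.0099]
tool_rot: [[-0.978, 0.041, -0.206], [0.038, 0.999, 0.018], [0.206, 0.009, -0.978]]
ft_force: [0.3, -0.6, -0.6]
width: 0.0299
```

Emit:
send_rows(steps="-1 0 -0.2 0 0 0;-2 0 -0.4 0 0 0;-2 0 -0.4 0 0 0")

```text
time_s: 13.08
eef_pos: [0.5573, 0.1263, 0.0098]
tool_rot: [[-0.977, 0.041, -0.208], [0.038, 0.999, 0.017], [0.209, 0.009, -0.978]]
ft_force: [-6.3, 0.7, 3.4]
width: 0.0298
```

Emit:
send_rows(steps="0 0 0 0 0 0;0 0 0 0 0 0;0 0 0 0 0 0;0 0 0 0 0 0", hand=41)

```text
time_s: 13.42
eef_pos: [0.5575, 0.1262, 0.0098]
tool_rot: [[-0.977, 0.041, -0.208], [0.038, 0.999, 0.017], [0.208, 0.009, -0.978]]
ft_force: [-0.1, 0.5, -0.1]
width: 0.0383
```

```bash
python3 - <<'E'
from h import *
st()
c,p,d=snap("wrist","15"); cv2.imwrite("pics/c15.png",cv2.resize(p[120:350,150:430],None,fx=2.6,fy=2.6,interpolation=cv2.INTER_CUBIC)); print(well(c,p,281,214,.018))
E
```

```text
t 13.42 tcp [557.5 126.2   9.8] psi 177.76 tilt z [-0.2079  0.0174 -0.978 ] F [-0.1  0.5 -0.1] w 38.3 q [  4.  41. -25.  97.  14.  57.  62.]
((np.float64(280.9695451813264), np.float64(214.1386495692246)), array([532.69452128, 126.77656003,  18.        ]))
```

View pics/c15.png

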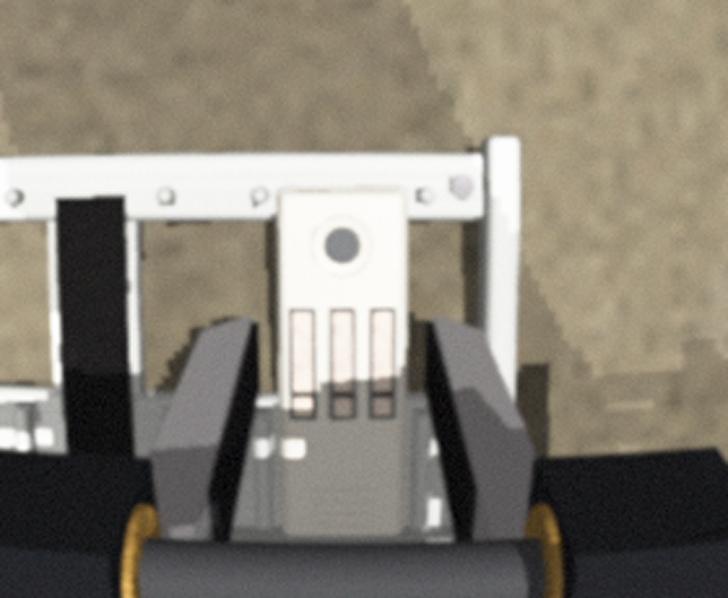

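Emit:
send_rows(steps="4 0.2 -20 0 0 0;10 0.5 -50 0 0 0;18 0.8 -85 0 0 0;26 1 -120 0 0 0;26 1 -120 0 0 0")

```text
time_s: 13.88
eef_pos: [0.5598, 0.1272, 0.139]
tool_rot: [[-0.979, 0.041, -0.2], [0.038, 0.999, 0.019], [0.2, 0.011, -0.98]]
ft_force: [0.4, 0.6, 0.3]
width: 0.0386
```

```bash
python3 - <<'E'
from h import *
R0=np.array([[1,0,0],[0,-1,0],[0,0,-1.]])
plan((500,-100,200),130,R0)
c,p,d=snap("wrist","16"); cv2.imwrite("pics/c16.png",cv2.resize(p[120:350,150:430],None,fx=2.6,fy=2.6,interpolation=cv2.INTER_CUBIC))
E
```

```text
t 13.88 tcp [559.8 127.2 139. ] psi 177.79 tilt z [-0.1999  0.0189 -0.9796] F [0.4 0.6 0.3] w 38.6 q [  6.  32. -28.  93.  10.  69.  64.]
shift [  62.2 -228.7  -52.1] rot [ -4.22 -11.15  47.56]
```

View pics/c16.png

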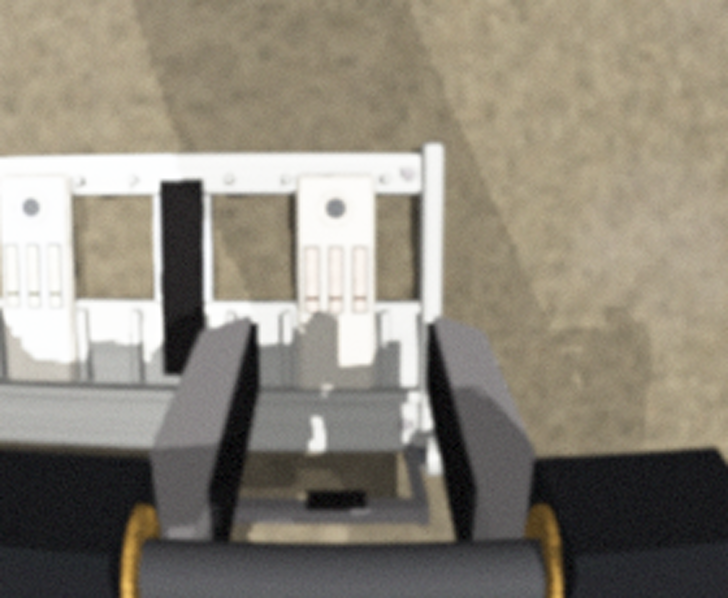

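Emit:
send_rows(steps="10 -30 -25 -0.8 -2 7;20 -70 -45 -1.5 -4 14;35 -110 -52 -2.3 -6 21;50 -150 -52 -3 -8 28;62 -190 -52 -3.7 -9.8 35", hand=60)

```text
time_s: 14.35
eef_pos: [0.5021, -0.057, 0.1974]
tool_rot: [[-0.798, 0.603, -0.025], [0.602, 0.798, 0.021], [0.033, 0.002, -0.999]]
ft_force: [1.2, -1.4, -0.1]
width: 0.0564
```

```bash
python3 - <<'E'
from h import *
R0=np.array([[1,0,0],[0,-1,0],[0,0,-1.]])
plan((440,-200,200),82.3,R0)
E
```

```text
t 14.35 tcp [502.1 -57.  197.4] psi 142.94 tilt z [-0.0251  0.0214 -0.9995] F [ 1.2 -1.4 -0.1] w 56.4 q [ 20.  14. -19. 108.   4.  61.  53.]
shift [ -36.5 -151.5   -4.1] rot [-0.89 -1.77 60.63]
```

Emit:
send_rows(steps="-8 -30 -1 -0.5 -1 7;-16 -60 -2 -0.5 -1 14;-24 -95 -3 -0.5 -1.2 21;-32 -130 -4 -0.6 -1.4 28;-36 -151 -4 -0.7 -1.5 35")

```text
time_s: 14.77
eef_pos: [0.438, -0.2025, 0.1996]
tool_rot: [[-0.299, 0.954, -0.001], [0.954, 0.299, 0.007], [0.007, 0.001, -1.0]]
ft_force: [-0.4, -0.5, 0.1]
width: 0.0566
```

Emit:
send_rows(steps="0 0 0 0 0 7;0 0 0 0 0 14;0 0 0 0 0 21;0 0 0 0 0 25.5;0 0 0 0 0 25.5")

```text
time_s: 15.18
eef_pos: [0.4377, -0.2024, 0.199]
tool_rot: [[0.145, 0.989, -0.002], [0.989, -0.145, 0.007], [0.007, -0.003, -1.0]]
ft_force: [-0.3, -0.9, 0.3]
width: 0.0567
```

```bash
python3 - <<'E'
from h import *
R0=np.array([[1,0,0],[0,-1,0],[0,0,-1.]])
plan((394,-302,60),82.3,R0)
c,p,d=snap("wrist","17"); n="wrist"
g=p.astype(int).min(2)
for cc,q,mm in comps(g>165,300):
    r=rect(c,n,mm,.007)
    if 50<r[2]<110 and 15<r[3]<45: print(cc.round(1),q,np.round(r,1))
E
```

```text
t 15.18 tcp [ 437.7 -202.4  199. ] psi 81.68 tilt z [-0.0017  0.0068 -1.    ] F [-0.3 -0.9  0.3] w 56.7 q [ 27.  10.  -6. 112.   1.  58.  12.]
shift [-105.7  -28.4  138.4] rot [-0.15 -0.37 -0.62]
[526.3  15.1] [ 500    0   53   30 1160] [825.1   7.6 103.2  40.2   4.3]
[259.9 261.9] [248 235  24  58 931] [ 396.1 -296.    80.6   27.4   82.5]
```

View pics/wrist17.png

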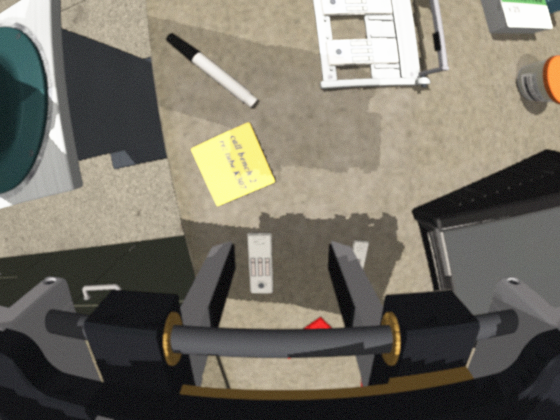

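Emit:
send_rows(steps="-25 -7 30 0 0 0;-50 -14 60 -0.1 -0.4 -0.7;-75 -21 90 -0.1 -0.4 -0.7;-95 -26 120 -0.1 -0.4 -0.7;-105 -28 138 -0.1 -0.4 -0.7")

```text
time_s: 15.65
eef_pos: [0.3927, -0.3031, 0.0576]
tool_rot: [[0.125, 0.992, -0.003], [0.992, -0.125, 0.0], [-0.0, -0.003, -1.0]]
ft_force: [-0.5, 0.3, -1.1]
width: 0.0566
```

Emit:
send_rows(steps="0 0 0 0 0 0;0 0 0 0 0 0")

```text
time_s: 15.82
eef_pos: [0.3917, -0.3029, 0.0567]
tool_rot: [[0.124, 0.992, -0.006], [0.992, -0.124, 0.002], [0.001, -0.006, -1.0]]
ft_force: [0.9, 0.6, 0.4]
width: 0.0564
```

```bash
python3 - <<'E'
from h import *
R0=np.array([[1,0,0],[0,-1,0],[0,0,-1.]])
plan((394.6,-301.5,6),82.4,R0)
c,p,d=snap("wrist","18"); n="wrist"
g=p.astype(int).min(2)
for th in (130,150,165):
  for cc,q,mm in comps(g>th,300):
    r=rect(c,n,mm,.007)
    if 30<r[2]<110 and 15<r[3]<45: print(th,cc.round(1),q,np.round(r,1))
cv2.imwrite("pics/c18.png",cv2.resize(p[150:350,180:400],None,fx=3,fy=3,interpolation=cv2.INTER_CUBIC))
E
```

```text
t 15.82 tcp [ 391.7 -302.9   56.7] psi 82.89 tilt z [-0.0057  0.002  -1.    ] F [0.9 0.6 0.4] w 56.4 q [ 36.  23.  -2. 117.   2.  41.  26.]
shift [ 1.6  3.  50.7] rot [-0.34 -0.07  0.49]
130 [ 4.1 62.2] [  0   9  11 104 919] [ 152.3 -110.1  104.6   17.3   86.7]
150 [317.1  13.7] [292   0  54  30 447] [ 436.4 -146.7   39.1   18.6  -35.7]
150 [ 3.5 60. ] [  0  10   9 101 768] [ 151.6 -109.7  101.4   15.5   86.7]
150 [486.5 161. ] [465 144  40  37 690] [ 565.1 -269.6   40.8   29.9   -4.9]
150 [286.1 211.4] [ 266  161   42  107 4106] [ 396.2 -295.2   83.6   30.3   82.8]
150 [438.4 228.6] [ 416  174   46  111 2518] [ 520.8 -326.4   98.5   42.3  -85.5]
150 [311.1 377. ] [292 360  52  28 396] [ 403.9 -465.4   58.9   27.9  -43.4]
165 [286.4 210.5] [ 266  161   42  106 3871] [ 396.1 -294.7   82.9   29.7   82.3]
165 [438.3 220.6] [ 420  182   38   83 1736] [ 517.8 -317.4   70.1   22.5   75.6]
```

View pics/c18.png

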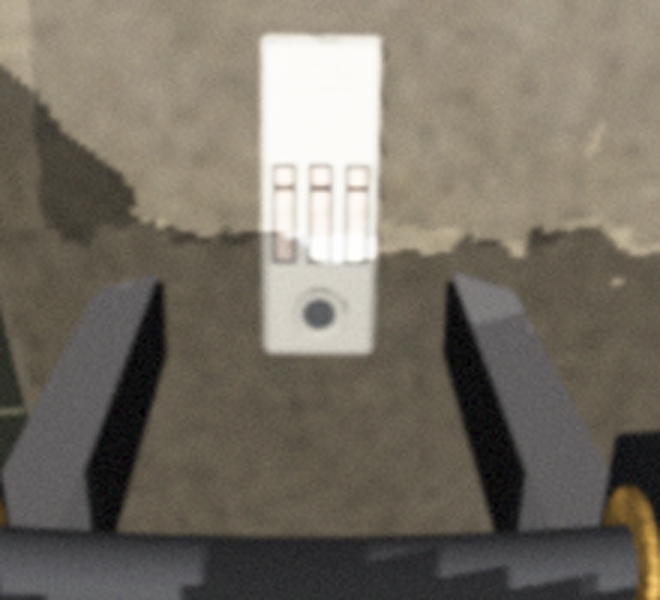

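Emit:
send_rows(steps="1 1.2 18 -0.3 0 0.4;2 2.4 34 -0.3 0 0.4;3 3.4 46 -0.3 0 0.4;3.3 3.7 50.5 -0.3 0 0.4;3.3 3.7 50.5 -0.3 0 0.4")

```text
time_s: 16.28
eef_pos: [0.3975, -0.299, 0.0078]
tool_rot: [[0.128, 0.992, 0.002], [0.992, -0.128, 0.0], [0.001, 0.002, -1.0]]
ft_force: [-0.1, 0.2, -0.0]
width: 0.0563
```

```bash
python3 - <<'E'
from h import *
R0=np.array([[1,0,0],[0,-1,0],[0,0,-1.]])
plan((395.5,-300,-1),82.5,R0)
c,p,d=snap("wrist","19")
cv2.imwrite("pics/c19.png",cv2.resize(p[150:350,180:400],None,fx=3,fy=3,interpolation=cv2.INTER_CUBIC))
E
```

```text
t 16.28 tcp [ 397.5 -299.     7.8] psi 82.64 tilt z [ 1.9e-03  4.0e-04 -1.0e+00] F [-0.1  0.2 -0. ] w 56.3 q [ 35.  28.  -2. 118.   2.  34.  25.]
shift [-1.2 -1.9  8.8] rot [ 0.1  -0.04  0.14]
```

View pics/c19.png

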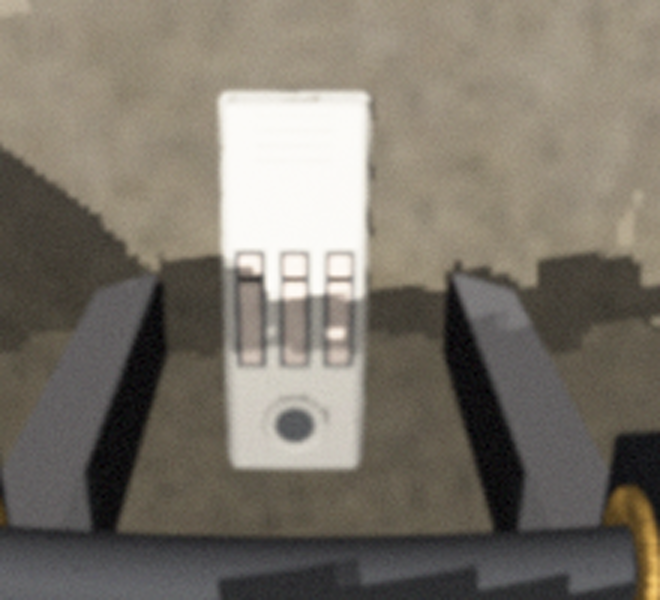

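Emit:
send_rows(steps="-0.6 -1 3 0 0 0;-1.2 -1.9 6 0 0 0;-1.2 -2.2 8.3 0 0 0;-1.2 -2.2 8.3 0 0 0")

```text
time_s: 16.67
eef_pos: [0.3951, -0.3004, -0.0001]
tool_rot: [[0.129, 0.992, 0.002], [0.992, -0.129, -0.0], [0.0, 0.002, -1.0]]
ft_force: [0.6, 0.4, -0.1]
width: 0.056
```

Emit:
send_rows(steps="0 0 0 0 0 0;0 0 0 0 0 0;0 0 0 0 0 0;0 0 0 0 0 0;0 0 0 0 0 0", hand=15, squeeze=20)

```text
time_s: 17.08
eef_pos: [0.3951, -0.3004, 0.0]
tool_rot: [[0.129, 0.992, 0.002], [0.992, -0.129, -0.0], [0.0, 0.002, -1.0]]
ft_force: [0.2, -0.3, 0.8]
width: 0.0292
```

Emit:
send_rows(steps="0 0 0 0 0 0;0 0 0 0 0 0")

```text
time_s: 17.25
eef_pos: [0.3952, -0.3004, 0.0]
tool_rot: [[0.129, 0.992, 0.002], [0.992, -0.129, -0.0], [0.0, 0.002, -1.0]]
ft_force: [-0.4, 0.2, -0.9]
width: 0.0297
```

```bash
python3 - <<'E'
from h import *
s=st(); print(s["tool_rot"].round(4))
c,p,d=snap("wrist","20")
cv2.imwrite("pics/c20.png",cv2.resize(p[150:350,180:400],None,fx=3,fy=3,interpolation=cv2.INTER_CUBIC))
E
```

```text
t 17.25 tcp [ 395.2 -300.4    0. ] psi 82.6 tilt z [ 2.4e-03 -1.0e-04 -1.0e+00] F [-0.4  0.2 -0.9] w 29.7 q [ 36.  28.  -2. 118.   2.  33.  25.]
[[ 1.288e-01  9.917e-01  2.400e-03]
 [ 9.917e-01 -1.288e-01 -1.000e-04]
 [ 2.000e-04  2.400e-03 -1.000e+00]]
```

View pics/c20.png

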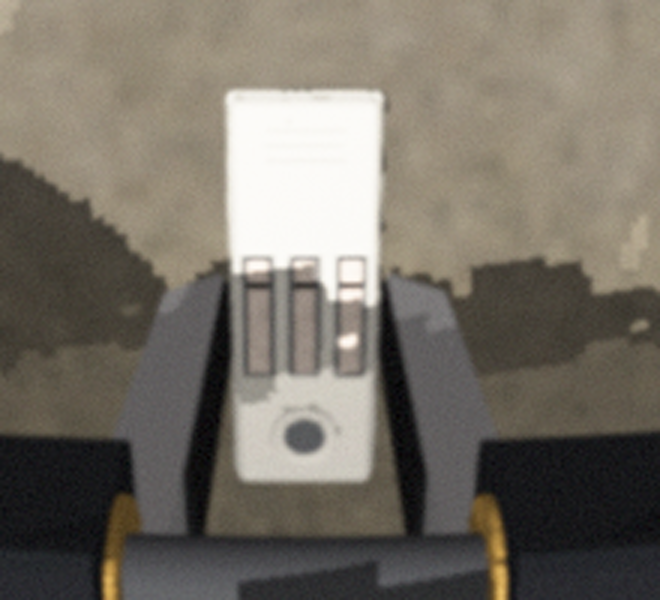

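Emit:
send_rows(steps="0 0 -15 0 0 0;0 0 -40 0 0 0;0 0 -75 0 0 0;20 10 -110 0 0 5;45 25 -130 0 0 12")

```text
time_s: 17.72
eef_pos: [0.4252, -0.2605, 0.1334]
tool_rot: [[0.338, 0.941, 0.005], [0.941, -0.338, -0.002], [-0.0, 0.005, -1.0]]
ft_force: [0.9, -1.0, -0.2]
width: 0.0297
```

```bash
cat >> h.py <<'E'
RG2=np.array([[.1288,.9917,.0024],[.9917,-.1288,0],[.0002,.0024,-1]])
E
python3 - <<'E'
from h import *
plan((530,0,140),-2.2,RG2)
E
```

```text
t 17.72 tcp [ 425.2 -260.5  133.4] psi 70.23 tilt z [ 0.0046 -0.0017 -1.    ] F [ 0.9 -1.  -0.2] w 29.7 q [ 29.  16.  -1. 114.   0.  50.   8.]
shift [280.6  10.6  -6.6] rot [ 0.12 -0.25 72.43]
```

Emit:
send_rows(steps="37 2 -2 0 0 7;75 4 -4 0 0 14;112 6 -6 0 0 21;150 8 -7 0 0 28;187 9 -8 0 0 35")

```text
time_s: 18.13
eef_pos: [0.4921, -0.1, 0.1413]
tool_rot: [[0.766, 0.643, 0.005], [0.643, -0.766, -0.002], [0.003, 0.005, -1.0]]
ft_force: [0.6, -0.5, -0.8]
width: 0.0296
```

```bash
python3 - <<'E'
from h import *
plan((546,66,90),-2.2,RG2)
E
```

```text
t 18.13 tcp [ 492.1 -100.   141.3] psi 40.0 tilt z [ 0.0051 -0.0018 -1.    ] F [ 0.6 -0.5 -0.8] w 29.6 q [ 10.  15.  -2. 113.   1.  51. -43.]
shift [147.9 -92.7  51.2] rot [ 0.06 -0.28 42.2 ]
```

Emit:
send_rows(steps="30 -19 4 0 0 7;60 -38 8 0 0 14;90 -56 12 0 0 21;120 -75 16 0 -0.1 28;148 -93 20 0 -0.2 35")

```text
time_s: 18.55
eef_pos: [0.5456, 0.0667, 0.1213]
tool_rot: [[0.991, 0.133, 0.003], [0.134, -0.991, -0.003], [0.002, 0.003, -1.0]]
ft_force: [1.0, 0.0, -0.5]
width: 0.0299
```

```bash
python3 - <<'E'
from h import *
plan((546,66,70),-2.2,RG2)
E
```

```text
t 18.55 tcp [545.6  66.7 121.3] psi 7.67 tilt z [ 0.0026 -0.0029 -1.    ] F [ 1.   0.  -0.5] w 29.9 q [-10.  22.  -1. 108.   1.  51. -93.]
shift [ 0.2  0.5 51.3] rot [ 0.04 -0.14  9.87]
```

Emit:
send_rows(steps="0 0 12 0 0 5;0 0 25 0 -0.1 9.8;0 0.4 38 0 -0.1 9.9;0 0.5 51 0 -0.1 9.9;0 0.5 51 0 -0.1 9.9")

```text
time_s: 18.97
eef_pos: [0.5444, 0.0659, 0.0681]
tool_rot: [[0.999, -0.039, -0.002], [-0.039, -0.999, -0.004], [-0.002, 0.004, -1.0]]
ft_force: [-0.8, 0.3, -1.5]
width: 0.0298
```

```bash
python3 - <<'E'
from h import *
plan((546,66,30),-2.2,RG2)
c,p,d=snap("wrist","21"); cv2.imwrite("pics/c21.png",cv2.resize(p[60:350,150:430],None,fx=2.4,fy=2.4,interpolation=cv2.INTER_CUBIC))
E
```

```text
t 18.97 tcp [544.4  65.9  68.1] psi -2.21 tilt z [-0.0025 -0.0037 -1.    ] F [-0.8  0.3 -1.5] w 29.8 q [ -11.   26.    1.  110.   -1.   45. -102.]
shift [ 1.7 -0.3 38.1] rot [ 0.08  0.15 -0.01]
```

View pics/c21.png

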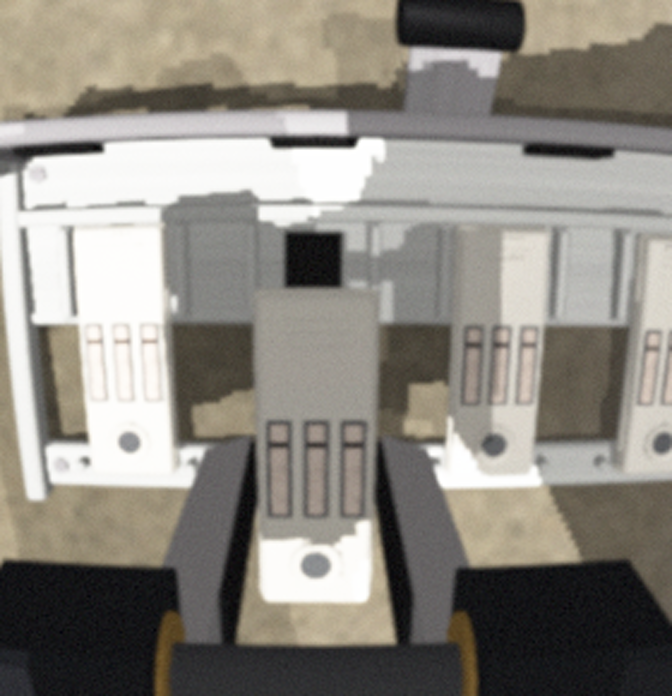

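```bash
python3 - <<'E'
from h import *
c,p,d=load("wrist","21"); n="wrist"
print("held well",well(c,p,281,296,.0761,7))
for a,b in [(130,442),(493,445),(657,443)]: 
    u,v=int(150+a/2.4),int(60+b/2.4); print(well(c,p,u,v,.018,5))
g=p.astype(int).max(2); m=np.zeros(g.shape,bool); m[155:182,265:300]=1
for cc,s,mm in comps((g<60)&m,40): print("liner",cc,(plane(c,n,cc,.010)*1000).round(1),np.round(rect(c,n,mm,.01),1))
for a in (372,258,548,625,553,455): pass
m=np.zeros(d.shape,bool); m[190:290,262:300]=1
Q=pts(c,n,d,m); Q=Q[Q[:,2]>60]
A=np.c_[Q[:,:2]-Q[:,:2].mean(0),np.ones(len(Q))]; k,*_=np.linalg.lstsq(A,Q[:,2],rcond=None); print("slope",k,Q.mean(0))
E
```

```text
held well ((np.float64(281.059839401606), np.float64(295.1739082609174)), array([519.76965577,  66.66826531,  76.1       ]))
((np.float64(203.53286713286712), np.float64(244.27272727272728)), array([532.18187581, 126.91628799,  18.        ]))
((np.float64(353.3228758169935), np.float64(243.0483660130719)), array([528.61427118,   9.48411497,  18.        ]))
((np.float64(425.63194588251537), np.float64(244.21833367847034)), array([523.52011627, -53.6238673 ,  18.        ]))
liner [279.89516129 167.71169355] [588.3  64.7  10. ] [588.4  64.6  16.5  15.9  87.7]
slope [-6.63848684e-03 -2.18929975e-03  7.59133211e+01] [556.29788134  65.58527204  75.91332112]
```

Emit:
send_rows(steps="1 -0.2 10 0 0 0;2 -0.4 20 0 0.1 0;3 -0.6 30 0 0.1 0;3.7 -0.7 38 0 0.1 0;3.7 -0.7 38 0 0.1 0")

```text
time_s: 19.43
eef_pos: [0.5478, 0.0662, 0.0295]
tool_rot: [[0.999, -0.039, -0.002], [-0.039, -0.999, -0.004], [-0.002, 0.004, -1.0]]
ft_force: [-0.5, 0.0, -0.9]
width: 0.0296
```

```bash
python3 - <<'E'
from h import *
plan((548,66.3,13),-2.2,RG2)
c,p,d=snap("wrist","22"); cv2.imwrite("pics/c22.png",cv2.resize(p[60:350,150:430],None,fx=2.4,fy=2.4,interpolation=cv2.INTER_CUBIC))
print("held well",well(c,p,281,296,.0375,7))
E
```

```text
t 19.43 tcp [547.8  66.2  29.5] psi -2.22 tilt z [-0.0019 -0.0039 -1.    ] F [-0.5  0.  -0.9] w 29.6 q [ -11.   30.    1.  110.   -1.   40. -102.]
shift [ 0.2 -0.2 16.5] rot [ 0.09  0.11 -0.02]
held well ((np.float64(281.0534853996657), np.float64(295.2263297610854)), array([523.15259033,  66.95578735,  37.5       ]))
```

View pics/c22.png

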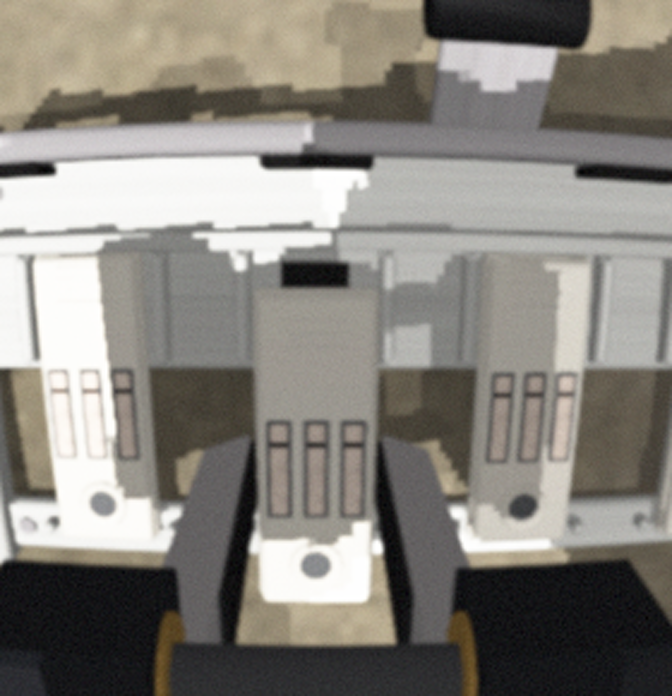

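Emit:
send_rows(steps="0 0 6 0 0 0;0 -0.1 12 0 0 0;0 -0.1 16 0 0.1 0;0 -0.1 16 0 0.1 0")

```text
time_s: 19.82
eef_pos: [0.5476, 0.0662, 0.0135]
tool_rot: [[0.999, -0.039, -0.0], [-0.039, -0.999, -0.004], [-0.0, 0.004, -1.0]]
ft_force: [-0.4, -0.3, -0.9]
width: 0.0297
```

```bash
python3 - <<'E'
from h import *
plan((548,66.3,10),-2.2,RG2)
c,p,d=snap("wrist","23"); cv2.imwrite("pics/c23.png",cv2.resize(p[120:350,150:430],None,fx=2.6,fy=2.6,interpolation=cv2.INTER_CUBIC))
print("held well",well(c,p,281,296,.0215,7))
E
```

```text
t 19.82 tcp [547.6  66.2  13.5] psi -2.21 tilt z [-5.0e-04 -4.1e-03 -1.0e+00] F [-0.4 -0.3 -0.9] w 29.7 q [ -11.   31.    1.  111.   -1.   38. -102.]
shift [ 0.4 -0.1  3.5] rot [ 0.1   0.03 -0.01]
held well ((np.float64(280.9506986254686), np.float64(295.1477905259571)), array([523.00454045,  67.03454629,  21.5       ]))
```

View pics/c23.png

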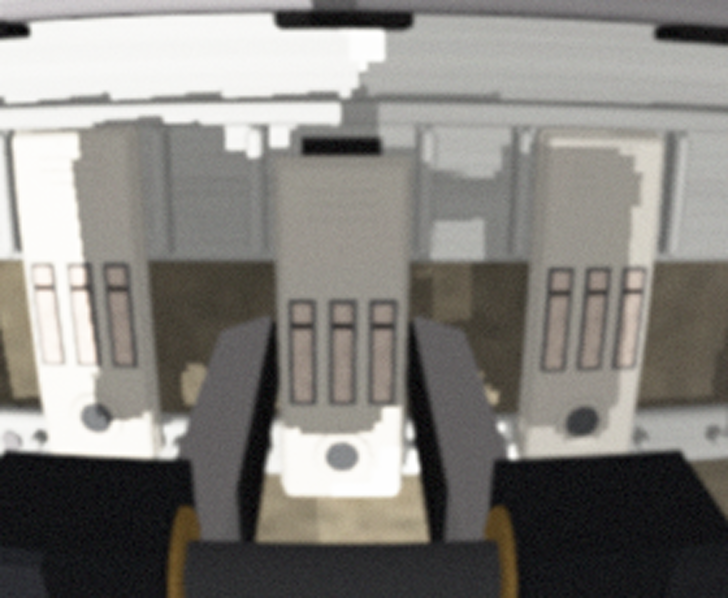

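Centred between guides. Lower and slide back.

Emit:
send_rows(steps="0.2 0 1.7 0 0 0;0.3 0 3.5 0 0 0;0.3 0 3.5 0 0 0")

```text
time_s: 20.12
eef_pos: [0.5481, 0.0662, 0.0103]
tool_rot: [[0.999, -0.039, -0.0], [-0.039, -0.999, -0.004], [-0.0, 0.004, -1.0]]
ft_force: [0.1, 0.5, -0.2]
width: 0.0297
```

Emit:
send_rows(steps="2 0 0 0 0 0;3.5 0 0 0 0 0;4.5 0 0 0 0 0;4.5 0 0 0 0 0")

```text
time_s: 20.45
eef_pos: [0.553, 0.066, 0.0104]
tool_rot: [[0.999, -0.039, 0.0], [-0.039, -0.999, -0.004], [0.0, 0.004, -1.0]]
ft_force: [0.1, 0.5, -1.4]
width: 0.0297
```

Emit:
send_rows(steps="1 0 0 0 0 0;2 0 0 0 0 0;2 0 0 0 0 0")

```text
time_s: 20.7
eef_pos: [0.5548, 0.0659, 0.0103]
tool_rot: [[0.999, -0.039, -0.0], [-0.039, -0.999, -0.004], [-0.0, 0.004, -1.0]]
ft_force: [-2.2, -0.5, 0.7]
width: 0.0292
```

Emit:
send_rows(steps="0.7 0 0.3 0 0 0;1.4 0 0.3 0 0 0;1.4 0 0.3 0 0 0")

```text
time_s: 20.95
eef_pos: [0.555, 0.0659, 0.01]
tool_rot: [[0.999, -0.039, -0.003], [-0.039, -0.999, -0.004], [-0.003, 0.004, -1.0]]
ft_force: [-10.7, 1.3, 9.8]
width: 0.0293
```

Emit:
send_rows(steps="0 0 0 0 0 0;0 0 0 0 0 0;0 0 0 0 0 0;0 0 0 0 0 0", hand=43)

```text
time_s: 21.28
eef_pos: [0.5552, 0.0659, 0.0101]
tool_rot: [[0.999, -0.039, -0.003], [-0.039, -0.999, -0.004], [-0.002, 0.004, -1.0]]
ft_force: [-0.1, 0.3, -0.0]
width: 0.0404
```

```bash
python3 - <<'E'
from h import *
st()
c,p,d=snap("wrist","24"); cv2.imwrite("pics/c24.png",cv2.resize(p[120:350,150:430],None,fx=2.6,fy=2.6,interpolation=cv2.INTER_CUBIC))
print("well",well(c,p,281,296,.018,7))
E
```

```text
t 21.28 tcp [555.2  65.9  10.1] psi -2.22 tilt z [-0.0026 -0.0041 -1.    ] F [-0.1  0.3 -0. ] w 40.4 q [ -11.   32.    1.  109.   -1.   39. -102.]
well ((np.float64(281.0030045497468), np.float64(295.7026354193493)), array([530.16153078,  66.73990349,  18.        ]))
```

View pics/c24.png

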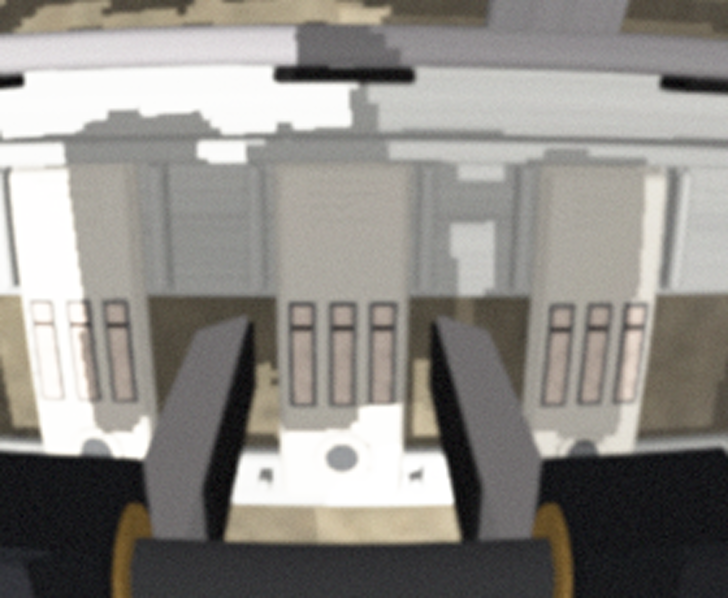

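Emit:
send_rows(steps="0 0 -15 0 0 0;0 0 -40 0 0 0;0 0 -80 0 0 0;0 0 -115 0 0 0;20 5 -140 0 0 0")

```text
time_s: 21.75
eef_pos: [0.5742, 0.0619, 0.1533]
tool_rot: [[0.999, -0.037, -0.001], [-0.037, -0.999, -0.003], [-0.001, 0.003, -1.0]]
ft_force: [-0.1, 0.0, 0.3]
width: 0.0407
```

```bash
python3 - <<'E'
from h import *
R0=np.array([[1,0,0],[0,-1,0],[0,0,-1.]])
plan((652.5,32.1,150),-2.2,R0)
c,p,d=snap("wrist","25")
snap("side","25")
g=p.astype(int).max(2)
for cc,s,mm in comps(g<50,60):
    if 60<cc[1]<260 and s[4]<3000: print(cc.round(1),s,(plane(c,"wrist",cc,.086)*1000).round(1),np.round(rect(c,"wrist",mm,.088),1))
E
```

```text
t 21.75 tcp [574.2  61.9 153.3] psi -2.12 tilt z [-0.0014 -0.0032 -1.    ] F [-0.1  0.   0.3] w 40.7 q [ -11.   22.    2.  102.   -1.   56. -101.]
shift [79.4 26.9  3.3] rot [0.19 0.07 0.08]
[320. 120.] [303 115  33  10 251] [652.9  28.9  86. ] [653.3  29.9  24.4   6.9  89.3]
```

View pics/wrist25.png

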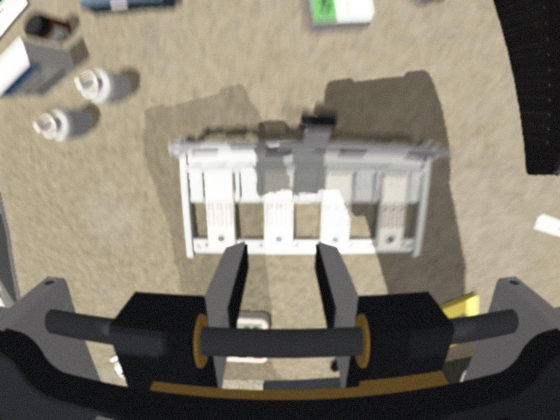

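Emit:
send_rows(steps="30 10 0 0 0 0;60 20 0 0 0 0;79 27.5 3 0.1 0 0;79 27.5 3 0.1 0 0", hand=52)

```text
time_s: 22.18
eef_pos: [0.6591, 0.027, 0.1502]
tool_rot: [[0.999, -0.042, 0.005], [-0.042, -0.999, -0.003], [0.005, 0.003, -1.0]]
ft_force: [0.4, -0.9, -0.3]
width: 0.049
```

```bash
python3 - <<'E'
from h import *
R0=np.array([[1,0,0],[0,-1,0],[0,0,-1.]])
plan((652.8,31.6,73),-2.2,R0)
c,p,d=snap("wrist","26")
cv2.imwrite("pics/c26.png",cv2.resize(p[120:350,150:430],None,fx=2.6,fy=2.6,interpolation=cv2.INTER_CUBIC))
E
```

```text
t 22.18 tcp [659.1  27.  150.2] psi -2.43 tilt z [ 0.0046 -0.0028 -1.    ] F [ 0.4 -0.9 -0.3] w 49.0 q [ -7.  30.   3.  90.  -1.  60. -96.]
shift [-6.9 -4.5 77.2] rot [ 0.15 -0.27 -0.23]
```

View pics/c26.png

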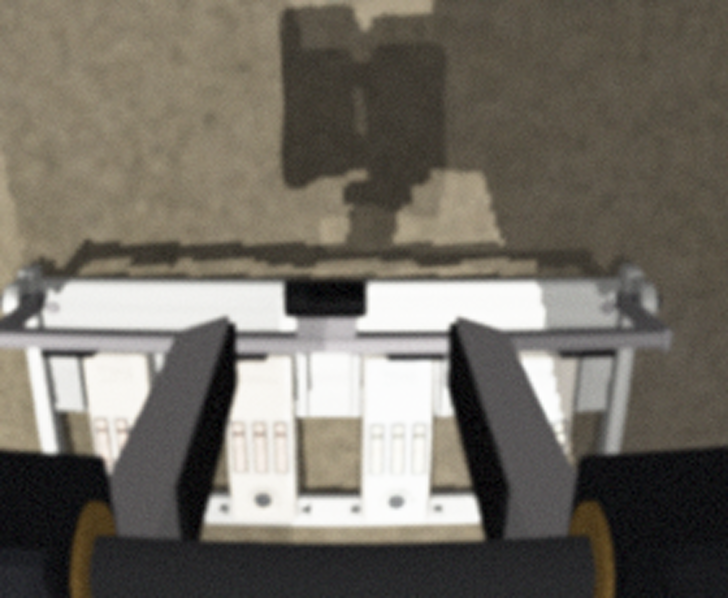

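Emit:
send_rows(steps="-2 -2 20 0 -0.2 0.2;-4 -4 45 0.1 -0.3 0.2;-6.5 -4.5 65 0.1 -0.3 0.2;-6.8 -4.5 77 0.1 -0.3 0.2;-6.8 -4.5 77 0.1 -0.3 0.2")

```text
time_s: 22.65
eef_pos: [0.6492, 0.0331, 0.0705]
tool_rot: [[0.999, -0.045, -0.006], [-0.045, -0.999, -0.001], [-0.006, 0.001, -1.0]]
ft_force: [-0.3, 0.7, 1.1]
width: 0.0489
```

```bash
python3 - <<'E'
from h import *
R0=np.array([[1,0,0],[0,-1,0],[0,0,-1.]])
plan((652.8,31.6,73),-2.2,R0)
c,p,d=snap("wrist","27")
cv2.imwrite("pics/c27.png",cv2.resize(p[120:350,150:430],None,fx=2.6,fy=2.6,interpolation=cv2.INTER_CUBIC))
m=np.zeros(d.shape,bool); m[150:270,240:320]=1
m&=(p.max(2)<45); Q=pts(c,"wrist",d,m); Q=Q[(Q[:,2]>75)&(abs(Q[:,1]-31)<14)&(abs(Q[:,0]-653)<12)]
print(len(Q), np.percentile(Q,[2,50,98],axis=0).round(1) if len(Q) else "")
E
```

```text
t 22.65 tcp [649.2  33.1  70.5] psi -2.55 tilt z [-5.7e-03 -6.0e-04 -1.0e+00] F [-0.3  0.7  1.1] w 48.9 q [ -7.  35.   2.  94.  -2.  51. -97.]
shift [ 3.7  1.4 -2.5] rot [ 0.05  0.32 -0.35]
567 [[650.1  20.4  88. ]
 [653.4  31.8  92.1]
 [655.6  43.3  94.2]]
```

View pics/c27.png

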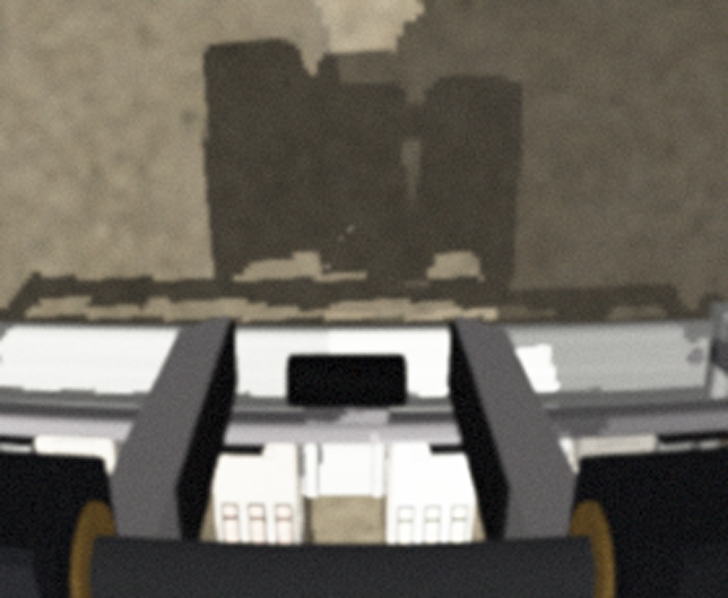

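Emit:
send_rows(steps="1.5 0.7 -1 0 0 0;3.4 1.2 -2 0 0.3 0;3.4 1.2 -2 0 0.3 0")

```text
time_s: 22.95
eef_pos: [0.6547, 0.0315, 0.0758]
tool_rot: [[0.999, -0.045, 0.004], [-0.045, -0.999, -0.001], [0.004, 0.0, -1.0]]
ft_force: [0.3, 0.5, -0.3]
width: 0.0491
```

Emit:
send_rows(steps="0 0 0 0 0 0;0 0 0 0 0 0;0 0 0 0 0 0;0 0 0 0 0 0;0 0 0 0 0 0", hand=10, squeeze=30)

```text
time_s: 23.37
eef_pos: [0.6548, 0.0319, 0.076]
tool_rot: [[0.999, -0.045, 0.005], [-0.045, -0.999, -0.0], [0.005, -0.0, -1.0]]
ft_force: [-1.2, 2.5, 3.5]
width: 0.0254
```

```bash
python3 - <<'E'
from h import *
s=st(); print(s["tool_rot"].round(4))
c,p,d=snap("wrist","28")
m=np.zeros(d.shape,bool); m[150:275,240:320]=1
m&=(p.max(2)<45); Q=pts(c,"wrist",d,m); Q=Q[(Q[:,2]>75)&(abs(Q[:,1]-32)<10)&(abs(Q[:,0]-653)<14)]
print(len(Q), np.percentile(Q,[2,50,98],axis=0).round(1) if len(Q) else "")
# circle fit in x,z radius 6
from scipy.optimize import least_squares
r=least_squares(lambda a:np.hypot(Q[:,0]-a[0],Q[:,2]-a[1])-6,[652,87],loss="soft_l1"); print("rod",r.x)
E
```

```text
t 23.37 tcp [654.8  31.9  76. ] psi -2.56 tilt z [ 4.6e-03 -2.0e-04 -1.0e+00] F [-1.2  2.5  3.5] w 25.4 q [ -7.  34.   2.  94.  -2.  52. -97.]
[[ 9.99e-01 -4.46e-02  4.60e-03]
 [-4.46e-02 -9.99e-01 -2.00e-04]
 [ 4.60e-03 -0.00e+00 -1.00e+00]]
454 [[649.8  22.3  88.2]
 [653.2  31.9  92.4]
 [655.5  41.5  94.4]]
rod [649.30086545  87.85364829]
```

Emit:
send_rows(steps="-11.3 0 -4.2 0 0 0;-23.1 0 -6.3 0 0 0;-35.1 0 -6.4 0 0 0;-47 0 -4.3 0 0 0;-58.3 0 -0.3 0 0 0")

```text
time_s: 23.83
eef_pos: [0.597, 0.0344, 0.0767]
tool_rot: [[0.999, -0.045, 0.007], [-0.045, -0.999, -0.0], [0.007, -0.0, -1.0]]
ft_force: [5.0, 1.0, 0.3]
width: 0.0257
```

```bash
python3 - <<'E'
from h import *
s=st(); print(s["tool_rot"].round(4))
c,p,d=snap("wrist","29")
cv2.imwrite("pics/c29.png",cv2.resize(p[60:350,150:430],None,fx=2,fy=2,interpolation=cv2.INTER_CUBIC))
E
```

```text
t 23.83 tcp [597.   34.4  76.7] psi -2.57 tilt z [ 6.9e-03 -2.0e-04 -1.0e+00] F [5.  1.  0.3] w 25.7 q [ -8.  29.   2. 103.  -1.  48. -98.]
[[ 9.99e-01 -4.48e-02  6.90e-03]
 [-4.48e-02 -9.99e-01 -2.00e-04]
 [ 6.90e-03 -1.00e-04 -1.00e+00]]
```

View pics/c29.png

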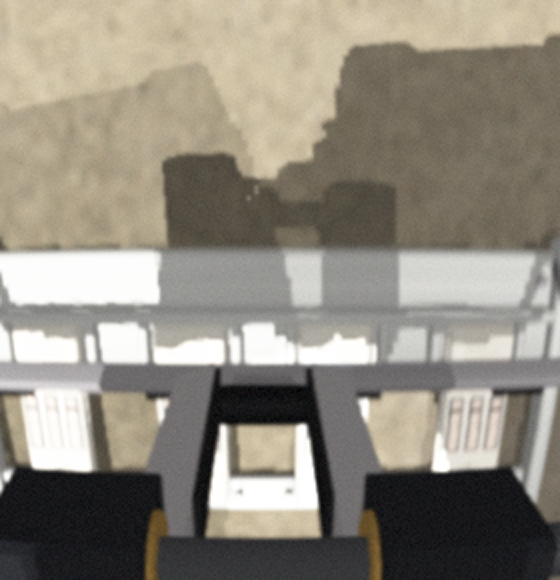

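Emit:
send_rows(steps="-10.4 0 5.8 0 0 0;-19.7 0 13.5 0 0 0;-26.7 0 21.6 0 0 0;-32.4 0 30.8 0 0 0;-34.8 0 36 0 0 0")

```text
time_s: 24.3
eef_pos: [0.5596, 0.036, 0.0388]
tool_rot: [[0.999, -0.044, 0.004], [-0.044, -0.999, -0.0], [0.004, 0.0, -1.0]]
ft_force: [-0.8, -0.4, 4.9]
width: 0.0252
```

```bash
python3 - <<'E'
from h import *
s=st(); print(s["tool_rot"].round(4))
c,p,d=snap("wrist","30")
E
```

```text
t 24.3 tcp [559.6  36.   38.8] psi -2.55 tilt z [ 3.8e-03 -5.0e-04 -1.0e+00] F [-0.8 -0.4  4.9] w 25.2 q [ -8.  29.   2. 109.  -1.  41. -98.]
[[ 9.99e-01 -4.45e-02  3.80e-03]
 [-4.45e-02 -9.99e-01 -5.00e-04]
 [ 3.80e-03  3.00e-04 -1.00e+00]]
```

Emit:
send_rows(steps="-0.5 0 2 0 0 0;-0.9 0 3.5 0 0 0;-1.2 0 4.7 0 0 0;-1.2 0 4.7 0 0 0")

```text
time_s: 24.68
eef_pos: [0.558, 0.036, 0.0333]
tool_rot: [[0.999, -0.044, 0.002], [-0.044, -0.999, -0.001], [0.002, 0.0, -1.0]]
ft_force: [-3.2, 1.2, 1.8]
width: 0.0256
```

Emit:
send_rows(steps="0 0 1 0 0 0;0 0 2 0 0 0;0 0 2 0 0 0")

```text
time_s: 24.93
eef_pos: [0.5583, 0.036, 0.0324]
tool_rot: [[0.999, -0.045, 0.003], [-0.045, -0.999, -0.0], [0.003, 0.0, -1.0]]
ft_force: [-10.4, 1.0, 21.9]
width: 0.0255
```

Emit:
send_rows(steps="0 0 0 0 0 0;0 0 0 0 0 0;0 0 0 0 0 0;0 0 0 0 0 0", hand=48)

```text
time_s: 25.27
eef_pos: [0.5584, 0.036, 0.0323]
tool_rot: [[0.999, -0.045, 0.003], [-0.045, -0.999, -0.0], [0.003, 0.0, -1.0]]
ft_force: [-0.0, 0.4, -1.1]
width: 0.0443
```

Emit:
send_rows(steps="0 0 -15 0 0 0;0 0 -40 0 0 0;-10 0 -75 0 0 0;-30 0 -110 0 0 0;-30 0 -110 0 0 0")

```text
time_s: 25.68
eef_pos: [0.5287, 0.0377, 0.148]
tool_rot: [[0.999, -0.045, 0.01], [-0.045, -0.999, 0.001], [0.01, -0.001, -1.0]]
ft_force: [1.3, -0.3, 0.9]
width: 0.0451
```

```bash
python3 - <<'E'
from h import *
st()
c,p,d=snap("wrist","31"); n="wrist"; snap("side","31"); snap("scene","31")
cv2.imwrite("pics/c31.png",cv2.resize(p[80:330,130:430],None,fx=2.6,fy=2.3,interpolation=cv2.INTER_CUBIC))
g=p.astype(int).max(2)
for cc,s,mm in comps(g<50,60):
    if 60<cc[1]<260 and s[4]<3000:
        print(cc.round(1),s,(plane(c,n,cc,.0445)*1000).round(1))
        Q=pts(c,n,d,mm); print(np.percentile(Q,[2,50,95],axis=0).round(1))
E
```

```text
t 25.68 tcp [528.7  37.7 148. ] psi -2.55 tilt z [ 9.6e-03  5.0e-04 -1.0e+00] F [ 1.3 -0.3  0.9] w 45.1 q [ -9.  17.   2. 110.  -1.  52. -99.]
[281.4 177.4] [268 171  28  14 350] [558.1  36.   44.5]
[[553.2  24.2  44.2]
 [559.   36.2  49.1]
 [563.6  46.8  50.6]]
```

View pics/c31.png

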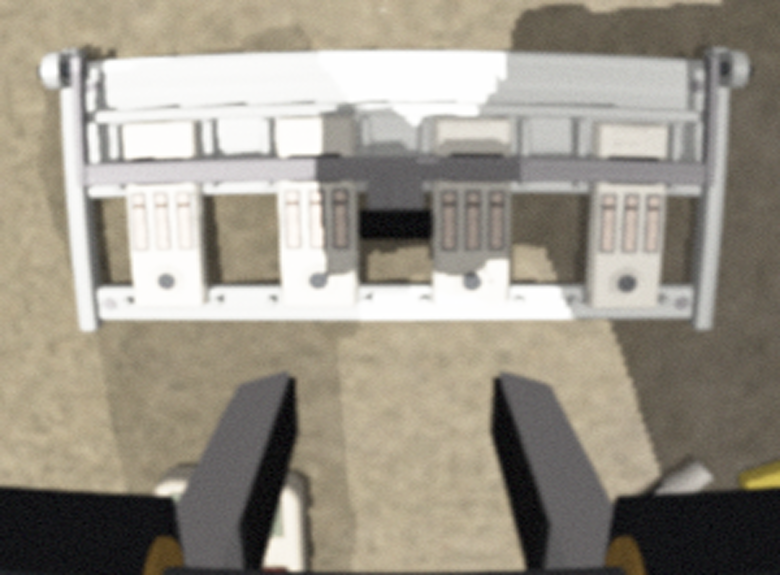

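```bash
python3 - <<'E'
from h import *
c,p,d=load("wrist","31")
for a,b in [(166,281),(318,280),(471,281),(627,283)]: print(well(c,p,int(130+a/2.6),int(80+b/2.3),.018,5)[1].round(1))
for n in("side","scene"):
    a=load(n,"0")[1]; b=load(n,"31")[1]; cv2.imwrite(f"pics/cmp_{n}.png",np.vstack([a[120:340],b[120:340]]))
E
```

```text
[533.  126.7  18. ]
[531.8  65.1  18. ]
[530.2   8.6  18. ]
[524.1 -53.5  18. ]
```

View pics/cmp_side.png

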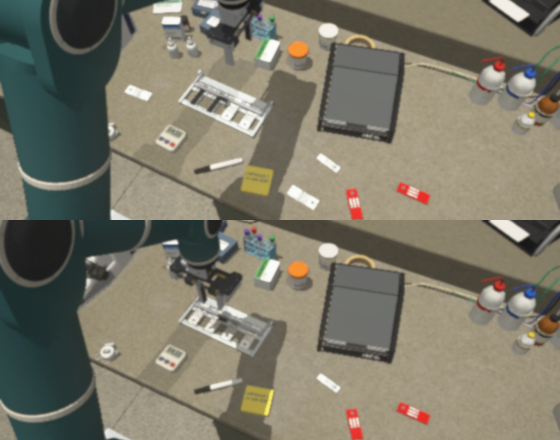

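```bash
python3 - <<'E'
from h import *
env.close_job(); st()
E
```

```text
the job is handed in; nothing more can be done
the job is handed in; nothing more can be done
```

The job is handed in. I swung the clamp bar up to about 1.7 rad and put the two spares in pockets 1 and 2, each slid back until I felt the rear stop. I then swung the bar down onto its stop, about 26 s in by the robot's clock.

**Last checks:**
- **Bar:** the handle is back at (558.1, 36.0) mm with its top 50.6 mm high. That is its starting position within 1 mm.
- **Cassettes:** all four wells are at the front and the cassettes lie in line against the stop. While I held them they were level within 0.007 rad.
- **Bench:** the narrow cassette, timer, marker and carton look unmoved in the before and after side view. The arm hides part of that view, and I did not measure the bystanders' positions.
- **Arm:** the gripper was open and raised, touching nothing.

**What failed or disagreed:**
- **Fingertip length:** the cameras put the fingertips about 4 mm behind the reported TCP, not 25 mm ahead as the text says. My first grasp of the handle therefore closed on nothing and touched nothing. I used the measured length from then on.
- **Well positions:** in shadow the readings scatter by 1–3 mm between views. For the lengthwise fit I relied on feeling the stop and on the close pictures.

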